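Close up the trunk lock

TASK

Get the trunk lock on the turntable ready to close up: take out the chrome luggage foot that was left standing in its square recess and put it in the white parts dish, then seat the small round cover and the square cover fully home and flat in the lock's recesses of the same outline. Leave the large round cover, the other two luggage feet, the punch, the oil bottle and the jar where they are, and let go of everything.

Things in the scene. Friction and masses are not known exactly. Their poses are not given: they have to be found in the camera images.
- round_cover_center (a point): Small round cover: a brass disc 44 mm across and 6 mm thick with a smooth steel stud, 12 mm across and 24 mm tall, standing in the middle of its upper face; 30 mm tall in all, 100 g. It is loose and starts lying on its sloped rest. The point lies on its axis, 15 mm above its underside, that is 9 mm up the stud; its z axis points from the disc out along the stud.
- square_cover_center (a point): Square cover: a brass plate 36 x 36 mm and 6 mm thick with a square steel post, 12 x 12 mm and 24 mm tall, in the middle of its upper face, its sides parallel to the plate's; 30 mm tall in all, 95 g. Loose; starts lying on its sloped rest, two sides across the slope. The point lies on its axis, 15 mm above its underside, that is 9 mm up the post; z points out along the post, x and y are parallel to the plate's sides.
- big_cover_center (a point): Large round cover, to be left alone: a brass disc 60 mm across and 6 mm thick with the same 12 mm stud, 165 g, on the third sloped rest. The point lies on its axis, 15 mm above its underside; z points along the stud.
- rest_round: Dark wooden sloped rest, fixed, that holds the small round cover. 84 mm wide (y), 80 mm deep (x), 62 mm tall at its rear edge. Its face slopes at 35 degrees to the level, falling towards the rest's own -x (roughly towards the robot), so that a cover's stud leans 35 degrees from vertical that way; a 5 mm high brass lip along the low edge stops the cover. Origin: centre of its underside. The three rests swap places from start to start.
- rest_square: The same kind of rest, holding the square cover. Origin: centre of its underside.
- rest_big: The same kind of rest, holding the large round cover. Origin: centre of its underside.
- turntable: Wooden turntable 200 mm across, lined with cork, fixed (its brake is on; it does not turn) ; its heading differs from start to start. On it lies the round brass trunk lock, 148 mm across, whose raised brass case, 124 mm (turntable x) by 64 mm (y), has its flat top 53 mm above the table, with two recesses 6 mm deep. Origin: centre of the underside, on the table; z up.
- round_recess (a point): Centre of the floor of the round recess in the lock case: 46.5 mm across, 6 mm deep, with a 1.5 mm chamfer round its mouth; its floor is dark and lies 47 mm above the table, 30 mm from the turntable's centre towards its -x. A seated cover's underside rests on this floor.
- square_recess (a point): Centre of the floor of the square recess: 38.5 x 38.5 mm, sides along the turntable's x and y (this point's x and y too), 6 mm deep, with a 1.5 mm chamfer and a dark floor; floor 47 mm above the table, 30 mm from the turntable's centre towards its +x, 60 mm from the round recess. At the start a luggage foot stands in it.
- foot_a_center (a point): Chrome luggage foot to be cleared away: an upright round stub 26 mm across and 30 mm tall with a bevelled top (straight for the lowest 22 mm), 80 g, standing loose in the square recess at the start, 24 mm of it above the lock case. The point is its centre, 15 mm above its underside.
- dish: White round ceramic parts dish, fixed, empty: 112 mm across the rim, 26 mm tall, wall 4 mm, inner floor about 84 mm across and 5 mm above the table. Origin: centre of its underside.
- foot_b_center (a point): Second chrome luggage foot, the same size, standing on the table, to be left alone. Its centre.
- foot_c_center (a point): Third chrome luggage foot, the same size, standing on the table, to be left alone. Its centre.
- punch_center (a point): Stubby black steel punch lying on the table, 104 mm long and 15 mm thick, to be left alone. The point is the middle of its square shank; x along it.
- oil_center (a point): Amber oil bottle, 40 mm across and 105 mm tall, standing loose near the turntable and the rests, to be left alone. The point is on its axis 50 mm above its underside.
- jar_center (a point): Glass jar with a steel cap, 56 mm across and 60 mm tall, to be left alone. Its centre.

How it is judged:
By the outcome, as a careful person would: the job done as asked, in the order asked, and still so for the second after the job is handed in, with the robot touching nothing.
It also fails if it takes over 72 s, if anything falls off the work surface, if the arm or the gripper's body presses on something with over 40 N, if the wrist force passes 120 N, or if a joint passes its speed limit or range.

ROBOT

A 7-joint arm with a two-finger parallel gripper is mounted at the origin on the work surface. World frame = base frame: x ahead of the robot, y to its left, z up, the work surface at z = 0. Lengths are in mm, angles in rad, forces in N, time in s.
With the tool pointing down it reaches from about 400 to 850 mm from the base axis. Payload 4.5 kg.
Tool frame: the origin (TCP) lies between the finger pads; the fingertips stand 11 mm ahead of it and the grasp point (between the pads) lies 8 mm behind it; z points along the fingers, y is the line along which they close (so a half turn about z gives the same grasp; the last joint's range is limited). The gripper opens to 88 mm and grips with 3 to 60 N. Pads are 18 mm wide; open, the fingers measure 123 mm over their backs; the gripper's body (75 mm by 187 mm) begins 45 mm behind the grasp point.
Start: joints at [-1.24, 0.689, -0.195, 1.565, 0.157, 0.902, -0.215], TCP at [182.768, 597.702, 249.743] pointing down, gripper open.
Joint ranges: [-3.01, 3.01], [-0.46, 2.08], [-1.47, 1.51], [0.13, 2.56], [-1, 4.14], [0.04, 2.09], [-2.66, 2.66]. Speed limits (rad/s): [2.57, 2.57, 3.14, 3.14, 3.14, 3.14, 3.14].

INTERFACE

Orientations are given as a 3x3 rotation matrix whose columns are the frame's x, y, z axes.
In Python, from plant import r gives the robot as it stands.
- The arm moves only by the tool apply_moves, never from a script. Its arguments are lists of equal length, an entry for each row: "xyz": the shift along the tool's x, y, z each as a share of 0.12 m, from -1 to 1, a list of three; "rot": the turn, a rotation vector about the tool's x, y, z each as a share of 180 degrees, from -1 to 1, a list of three. A call has 1 to 5 rows; each row shifts and turns the commanded pose from where the row before left it, along the tool's axes as they then stand; what a row does not reach is not made up. A row lasts 1/10 s, in which the tool goes at most 50 mm and 8.59 degrees, less where a joint would pass 70% of its speed; a pose out of reach is approached as far as the arm can. A call with a number of a shift or a turn outside -1 to 1 is refused whole. A call with a gripper value outside its range is refused whole. "gripper" is the closure, from 0 (fully open) to 1 (shut), set as the call begins (left out, the last holds). The fingers move at their own pace and stop on an object; the grip force is fixed at half the most. Time passes only in rows, so rows that do not move let the fingers close. It gives the time, the measured TCP pose, the force, the opening and the grip force at its end, in the units of the state.
- r.get_state(): the state, without advancing time (a new reading comes with each control period).
- r.grab_frame(name): name is "side" or "top" or "wrist"; returns the picture (480x640x3 uint8, blue, green, red); there is no depth.
- r.camera_info(name): a dict with "camera_matrix" (3x3 intrinsics, pixels), "k1" (the pictures are not rectified: a ray, as slopes to the right and down, at radius r is drawn at 1 + k1 r^2 times it, then the intrinsics apply), "pose" (4x4, takes a point from camera to world coordinates); the wrist camera has in their place "T_tool_cam" (4x4, takes a point from camera to tool coordinates, whose origin is the TCP and whose axes are the flange's). Camera axes: x right, y down, z forward; pixel columns grow to the right and rows downward; lengths in mm; the calibration is good to about 2 mm. A picture is of the moment at which its call begins: read the wrist's pose just before it. camera_info takes no time and is no camera call.
- r.sign_off(): hands the job in; it is judged then, once.
The state is a dict: "time_s": time; "joint_pos": joint angles; "joint_velocities": joint speeds; "joint_efforts": joint torques, N m; "tool_pos": TCP position; "tcp_rot": TCP orientation; "ft_force": force on the tool from outside, world axes, zero at the start; "moment": the same for the moment, N m; "width": opening from 0.0 (shut) to 1.0 (fully open); "finger_force": force on a finger pad.
Only numpy, scipy, OpenCV 4.12 (cv2) and the standard library are available. Lean on these libraries where they do the work, as an engineer would, in place of code of your own. Each camera call takes 0.05 s, during which the arm holds its last target. There are 200 camera calls.

## Working session

There is one attempt and no reset: what is moved stays moved. The work goes in short steps, Python scripts to look and compute and a tool call to move; the robot and the scene stay as the last step left them, time stands still between calls to the robot, and variables do not carry over. Pictures are saved under pics/ and viewed, at most 10 in all, crops included, and the job is handed in when it is done.

Besides the shell and the picture viewer there is one more tool, called by a JSON object that holds its "fn" and its "kwargs". apply_moves: Moves the arm, as the interface text tells. Its arguments: {"type":"object","properties":{"xyz":{"type":"array","items":{"type":"array","items":{"type":"number"}}},"rot":{"type":"array","items":{"type":"array","items":{"type":"number"}}},"gripper":{"type":"number"}},"required":["xyz","rot"]}

```bash
ls; mkdir -p pics
python3 - <<'E'
from plant import r
import cv2,numpy as np
np.set_printoptions(precision=4,suppress=True)
s=r.get_state();print(s)
for n in("side","top","wrist"):
    print(n,r.camera_info(n))
for n in("side","top"):
    f=r.grab_frame(n);cv2.imwrite(f"pics/{n}0.png",f)
E
```

```text
pics
{'time_s': 0.0, 'joint_pos': array([-1.2402,  0.69  , -0.1945,  1.5664,  0.1573,  0.9025, -0.2151]), 'joint_velocities': array([-0.0013,  0.    , -0.0004,  0.0015,  0.0011, -0.0006,  0.0002]), 'joint_efforts': array([ -0.0006, -52.7569,  -1.2671, -15.3428,  -0.0527,   0.0066,
         0.0002]), 'tool_pos': array([182.6723, 597.068 , 248.9173]), 'tcp_rot': array([[-0.9563,  0.2924, -0.0004],
       [ 0.2924,  0.9563, -0.0018],
       [-0.0001, -0.0018, -1.    ]]), 'ft_force': array([-0.149 ,  0.1863, -0.9381]), 'moment': array([ 0.015 , -0.0284, -0.0222]), 'finger_force': 0.0, 'width': 1.0006206684271721}
side {'camera_matrix': array([[589.8259,   0.    , 331.2688],
       [  0.    , 589.8259, 227.9134],
       [  0.    ,   0.    ,   1.    ]]), 'k1': -0.19557275156019546, 'pose': array([[   0.9908,   -0.0767,    0.1116,  463.8515],
       [  -0.1353,   -0.5913,    0.795 , -904.9877],
       [   0.0051,   -0.8028,   -0.5963,  773.3227],
       [   0.    ,    0.    ,    0.    ,    1.    ]])}
top {'camera_matrix': array([[616.6389,   0.    , 325.5897],
       [  0.    , 616.6389, 229.5162],
       [  0.    ,   0.    ,   1.    ]]), 'k1': 0.018427121241789805, 'pose': array([[   0.0063,   -0.995 ,    0.1   ,  459.5754],
       [  -1.    ,   -0.0056,    0.0071,   32.8979],
       [  -0.0065,   -0.1   ,   -0.995 , 1306.2148],
       [   0.    ,    0.    ,    0.    ,    1.    ]])}
wrist {'camera_matrix': array([[410.3885,   0.    , 326.3161],
       [  0.    , 410.3885, 239.3543],
       [  0.    ,   0.    ,   1.    ]]), 'k1': -0.02734768131273415, 'T_tool_cam': array([[   0.0005,   -0.9623,   -0.2719,   70.5548],
       [   1.    ,    0.0005,    0.0001,   -0.5759],
       [   0.    ,   -0.2719,    0.9623, -135.035 ],
       [   0.    ,    0.    ,    0.    ,    1.    ]])}
```

View pics/top0.png

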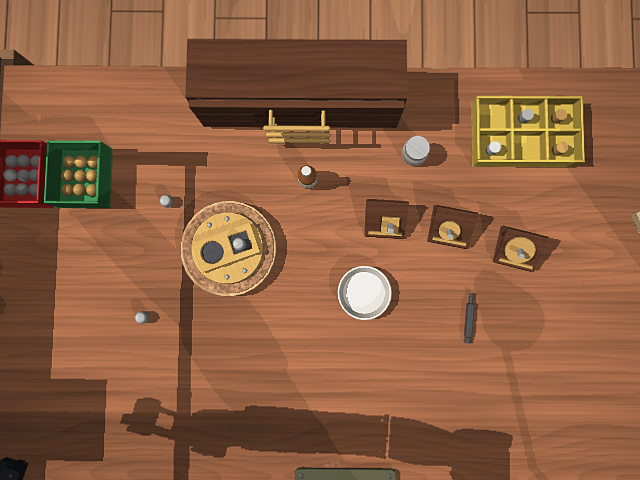

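View pics/side0.png

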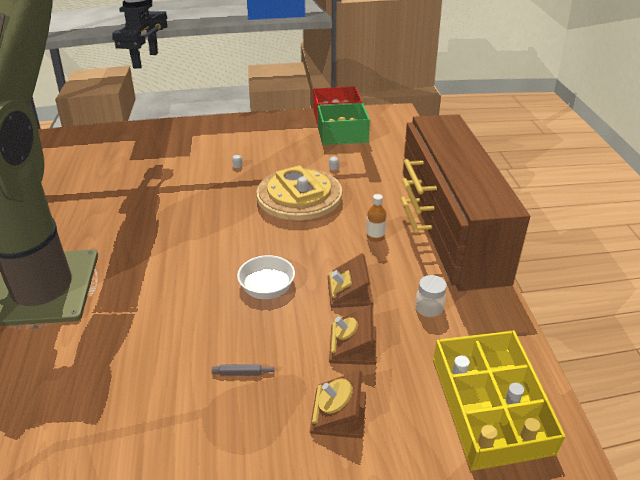

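The top picture shows the turntable at about (229,248), with the foot at (240,243) and the round recess at (212,252). The dish is at (365,293). The square cover's stud is at (390,227), the small round cover's at (449,233) and the big cover's at (521,252). The side picture agrees.

```bash
cat > h.py <<'E'
from plant import r
import cv2,numpy as np
from scipy.spatial.transform import Rotation as R
np.set_printoptions(precision=3,suppress=True)
def cam(n,s=None):
    c=r.camera_info(n)
    if n!="wrist": return c["camera_matrix"],c["k1"],np.array(c["pose"])
    s=s or r.get_state(); T=np.eye(4);T[:3,:3]=s["tcp_rot"];T[:3,3]=s["tool_pos"]
    return c["camera_matrix"],c["k1"],T@c["T_tool_cam"]
def ray(C,uv):
    K,k,P=C
    p=cv2.undistortPoints(np.array([[uv]],float),K,np.array([k,0,0,0,0.]))[0,0]
    return P[:3,3],P[:3,:3]@np.array([p[0],p[1],1])
def onz(C,uv,z):
    o,d=ray(C,uv); return o+d*(z-o[2])/d[2]
def onplane(C,uv,p0,n):
    o,d=ray(C,uv); return o+d*(n@(p0-o))/(n@d)
def proj(C,X):
    K,k,P=C
    Q=np.linalg.inv(P); rv,_=cv2.Rodrigues(Q[:3,:3])
    return cv2.projectPoints(np.array(X,float).reshape(-1,1,3),rv,Q[:3,3],K,np.array([k,0,0,0,0.]))[0][:,0]
def tri(*obs):
    A=np.zeros((3,3));b=np.zeros(3)
    for C,uv in obs:
        o,d=ray(C,uv);d=d/np.linalg.norm(d);M=np.eye(3)-np.outer(d,d);A+=M;b+=M@o
    return np.linalg.solve(A,b)
def delta(pos,rot,s=None):
    "shift in tool axes (mm) and rotvec in tool axes (deg) to the target"
    s=s or r.get_state();M=np.array(s["tcp_rot"])
    return M.T@(np.array(pos)-s["tool_pos"]), R.from_matrix(M.T@rot).as_rotvec(degrees=True)
E
cat > a.py <<'E'
from h import *
t=cam("top");
for n,uv,z in[("round rec",(212,252),47),("foot top",(240,242),77),("turntbl",(229,248),20),("dish",(365,293),26),("sq",(390,227),60),("rnd",(449,233),60),("big",(521,252),60),("oil",(307,172),105),("footb",(165,200),30),("jar",(417,148),60),("footc",(140,317),30)]:
    p=onz(t,uv,z);print(n,p,np.hypot(p[0],p[1]))
f=cv2.imread("pics/top0.png")
a=cv2.resize(f[195:300,175:285],None,fx=3.6,fy=3.6,interpolation=cv2.INTER_CUBIC)
b=cv2.resize(f[190:280,355:555],None,fx=4,fy=4,interpolation=cv2.INTER_CUBIC)
cv2.imwrite("pics/crop1.png",b)
E
python3 a.py
```

```text
round rec [538.559 274.053  47.   ] 604.277102855729
foot top [557.024 212.785  77.   ] 596.2831215984941
turntbl [548.829 243.879  20.   ] 600.574718883509
dish [456.996 -40.084  26.   ] 458.75054126955456
sq [590.671 -88.897  60.   ] 597.3230962169528
rnd [ 579.117 -208.223   60.   ] 615.4129682439051
big [ 541.471 -352.369   60.   ] 646.0294737413368
oil [694.317  78.978 105.   ] 698.7947043235697
footb [647.947 378.249  30.   ] 750.2720508548025
jar [ 754.218 -144.951   60.   ] 768.0201076592733
footc [405.357 421.519  30.   ] 584.8007999168952
```

View pics/crop1.png

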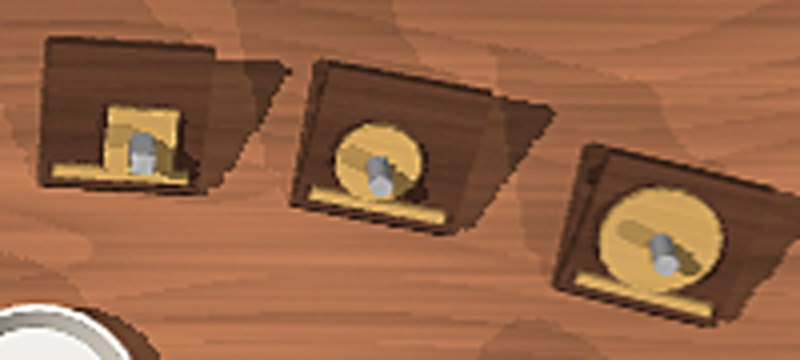

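{"fn": "apply_moves", "kwargs": {"xyz": [[-0.34,-0.175,0.02],[-0.34,-0.175,0.02],[-0.34,-0.175,0.02],[-0.34,-0.175,0.02],[-0.34,-0.175,0.02]], "rot": [[0,0,0],[0,0,0],[0,0,0],[0,0,0],[0,0,0]], "gripper": 0}}

```text
time_s: 0.6
tool_pos: [348.1, 436.0, 237.4]
tcp_rot: [[-0.956, 0.292, -0.0], [0.292, 0.956, -0.001], [0.0, -0.001, -1.0]]
ft_force: [0.6, -0.5, -0.3]
width: 0.998
finger_force: 0.0
```

{"fn": "apply_moves", "kwargs": {"xyz": [[-0.34,-0.175,0.02],[-0.34,-0.175,0.02],[-0.34,-0.175,0.02],[-0.34,-0.175,0.02],[-0.34,-0.175,0.02]], "rot": [[0,0,0],[0,0,0],[0,0,0],[0,0,0],[0,0,0]]}}

```text
time_s: 1.1
tool_pos: [512.5, 275.9, 225.3]
tcp_rot: [[-0.956, 0.292, -0.001], [0.292, 0.956, -0.0], [0.001, -0.0, -1.0]]
ft_force: [0.6, 1.4, 0.2]
width: 1.001
finger_force: 0.0
```

{"fn": "apply_moves", "kwargs": {"xyz": [[-0.34,-0.175,0.02],[0,0,0],[0,0,0]], "rot": [[0,0,0],[0,0,0],[0,0,0]]}}

```text
time_s: 1.4
tool_pos: [544.8, 244.1, 222.7]
tcp_rot: [[-0.955, 0.295, -0.001], [0.295, 0.955, -0.0], [0.001, -0.001, -1.0]]
ft_force: [-0.9, 1.3, -1.1]
width: 1.003
finger_force: 0.0
```

```bash
cat > w.py <<'E'
from h import *
import sys,pickle
s=r.get_state();f=r.grab_frame("wrist");cv2.imwrite(f"pics/{sys.argv[1]}.png",f);pickle.dump(s,open(f"pics/{sys.argv[1]}.pkl","wb"))
print(s["tool_pos"],s["joint_pos"],s["time_s"],s["ft_force"],s["width"])
E
python3 w.py w1
```

```text
[544.814 244.139 222.718] [-0.354  0.689 -0.252  1.679  0.222  0.803  0.565] 1.4 [-0.855  1.29  -1.064] 1.0034774405973548
```

View pics/w1.png

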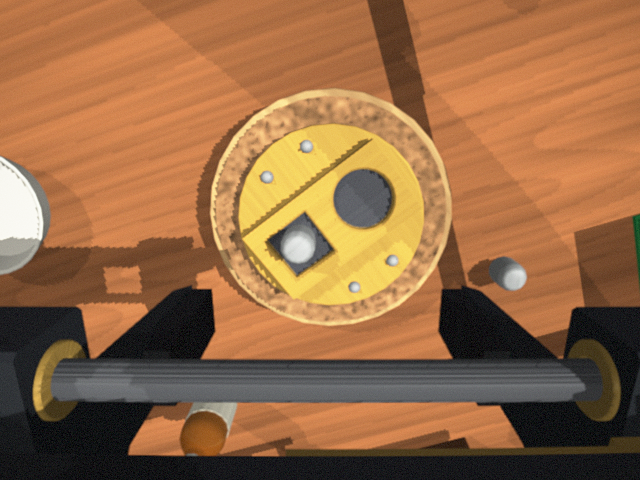

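The wrist view shows the round recess at about (364,198). The square recess has corners near (266,246), (306,212), (334,249) and (298,277), and the foot's top is at about (300,240). I'll enlarge it.

Run:
```python
import cv2
f=cv2.imread("pics/w1.png")[155:290,250:410]
cv2.imwrite("pics/w1c.png",cv2.resize(f,None,fx=4,fy=4,interpolation=cv2.INTER_CUBIC))
```

```text
(no output)
```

View pics/w1c.png

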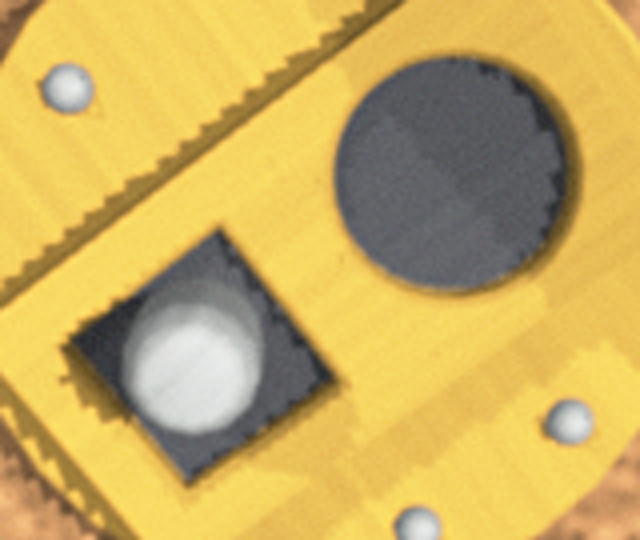

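```bash
cat > b.py <<'E'
from h import *
import pickle
s=pickle.load(open("pics/w1.pkl","rb"));C=cam("wrist",s)
px=lambda u,v:(250+u/4-.4,155+v/4-.4)
q=[onz(C,px(*p),53) for p in[(218,230),(340,380),(188,487),(65,340)]]
q=np.array(q);print(q, [np.linalg.norm(q[i]-q[i-1]) for i in range(4)])
sq=q.mean(0);print("sq",sq)
rd=onz(C,px(456,175),53);print("rd",rd,np.linalg.norm(sq-rd))
print("diam",np.linalg.norm(onz(C,px(335,175),53)-onz(C,px(577,175),53)))
d=sq-rd;yaw=np.degrees(np.arctan2(d[1],d[0]));print("yaw",yaw)
e=[np.degrees(np.arctan2(*(q[(i+1)%4]-q[i])[1::-1]))%90 for i in range(4)];print(e,yaw%90)
print("foot",onz(C,px(193,368),77), onz(C,px(193,368),73))
print("tooly yaw",np.degrees(np.arctan2(s['tcp_rot'][1,1],s['tcp_rot'][0,1])))
E
python3 b.py
```

```text
[[533.878 229.195  53.   ]
 [569.14  242.66   53.   ]
 [581.487 207.476  53.   ]
 [545.758 194.268  53.   ]] [np.float64(36.89186100218657), np.float64(37.74552713319683), np.float64(37.28791351614568), np.float64(38.09219774287206)]
sq [557.566 218.4    53.   ]
rd [537.03  275.135  53.   ] 60.337633754818214
diam 45.44846040750164
yaw -70.102225503131
[np.float64(20.900077124939127), np.float64(19.3379223905644), np.float64(20.287419794261297), np.float64(18.785844794859045)] 19.897774496869005
foot [552.026 219.937  77.   ] [553.09  219.302  73.   ]
tooly yaw 72.81373029458699
```

{"fn": "apply_moves", "kwargs": {"xyz": [[-0.061,-0.088,0.35],[-0.061,-0.088,0.35],[0,0,0.35],[0,0,0.24],[0,0,0]], "rot": [[0,0,0],[0,0,0],[0,0,0],[0,0,0],[0,0,0]]}}

```text
time_s: 1.95
tool_pos: [550.4, 222.8, 66.5]
tcp_rot: [[-0.957, 0.29, -0.003], [0.29, 0.957, -0.0], [0.003, -0.001, -1.0]]
ft_force: [0.5, 0.2, 0.4]
width: 1.003
finger_force: 0.0
```

{"fn": "apply_moves", "kwargs": {"xyz": [[0,0,0],[0,0,0],[0,0,0],[0,0,0],[0,0,0]], "rot": [[0,0,0],[0,0,0],[0,0,0],[0,0,0],[0,0,0]], "gripper": 1}}

```text
time_s: 2.45
tool_pos: [552.3, 221.2, 68.9]
tcp_rot: [[-0.956, 0.292, 0.0], [0.292, 0.956, 0.0], [-0.0, 0.0, -1.0]]
ft_force: [-1.0, 1.4, -0.2]
width: 0.567
finger_force: 0.0
```

{"fn": "apply_moves", "kwargs": {"xyz": [[0,0,0.015],[0,0,0],[0,0,0],[0,0,0],[0,0,0]], "rot": [[0,0,0],[0,0,0],[0,0,0],[0,0,0],[0,0,0]]}}

```text
time_s: 2.95
tool_pos: [552.1, 220.9, 66.6]
tcp_rot: [[-0.956, 0.293, -0.0], [0.293, 0.956, -0.0], [0.0, -0.0, -1.0]]
ft_force: [-1.0, -0.1, 0.3]
width: 0.282
finger_force: 30.0
```

{"fn": "apply_moves", "kwargs": {"xyz": [[0,0,0],[0,0,0]], "rot": [[0,0,0],[0,0,0]]}}

```text
time_s: 3.15
tool_pos: [552.2, 221.1, 66.7]
tcp_rot: [[-0.956, 0.292, -0.0], [0.292, 0.956, 0.0], [0.0, 0.0, -1.0]]
ft_force: [-0.2, -0.9, -0.9]
width: 0.284
finger_force: 30.0
```

{"fn": "apply_moves", "kwargs": {"xyz": [[0,0,-0.2],[0,0,-0.4],[0,-0.35,0],[0.02,-0.385,0],[0.02,-0.385,0]], "rot": [[0,0,0],[0,0,0],[0,0,0],[0,0,0],[0,0,0]]}}

```text
time_s: 3.65
tool_pos: [508.0, 93.0, 139.2]
tcp_rot: [[-0.957, 0.291, 0.001], [0.291, 0.957, 0.0], [-0.001, 0.001, -1.0]]
ft_force: [1.1, -0.8, -1.3]
width: 0.282
finger_force: 30.0
```

{"fn": "apply_moves", "kwargs": {"xyz": [[0.02,-0.385,0],[0.02,-0.385,0],[0.02,-0.385,0],[0,-0.035,0.2],[0,0,0]], "rot": [[0,0,0],[0,0,0],[0,0,0],[0,0,0],[0,0,0]]}}

```text
time_s: 4.15
tool_pos: [458.2, -42.5, 113.5]
tcp_rot: [[-0.955, 0.296, -0.003], [0.296, 0.955, -0.001], [0.003, -0.002, -1.0]]
ft_force: [-0.0, 0.6, -1.0]
width: 0.279
finger_force: 30.0
```

```bash
python3 - <<'E'
from h import *
c=cam("side");print(onz(c,(266,277),26),onz(c,(238,277),26),onz(c,(295,277),26))
E
python3 w.py w2
```

```text
[458.415 -48.764  26.   ] [404.833 -42.125  26.   ] [513.615 -55.74   26.   ]
[458.184 -42.48  113.466] [ 0.099  0.738 -0.173  2.165  0.443  0.276  0.812] 4.15 [-0.046  0.605 -0.979] 0.2787848487554508
```

View pics/w2.png

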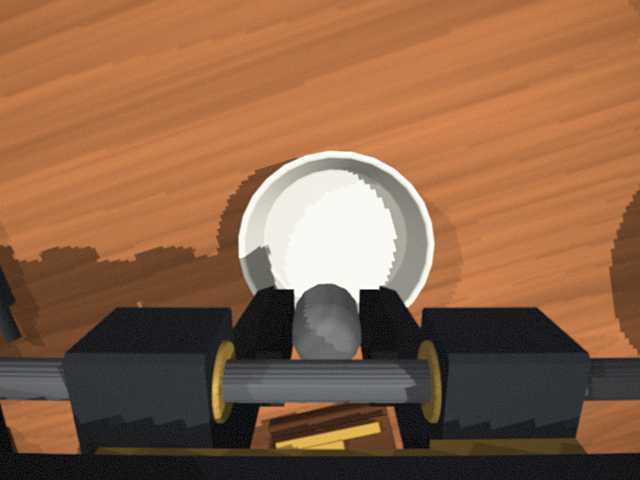

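The held foot at (326,325) hangs above the dish, whose rim is centred at about (337,240). The offset is a few mm along tool y.

{"fn": "apply_moves", "kwargs": {"xyz": [[0,0.03,0.3],[0,0,0.25],[0,0,0.12],[0,0,0.05],[0,0,0]], "rot": [[0,0,0],[0,0,0],[0,0,0],[0,0,0],[0,0,0]]}}

```text
time_s: 4.7
tool_pos: [462.0, -34.7, 28.1]
tcp_rot: [[-0.957, 0.289, -0.0], [0.289, 0.957, 0.001], [0.001, 0.001, -1.0]]
ft_force: [0.3, 0.4, -2.5]
width: 0.281
finger_force: 30.0
```

{"fn": "apply_moves", "kwargs": {"xyz": [[0,0,0],[0,0,0]], "rot": [[0,0,0],[0,0,0]]}}

```text
time_s: 4.9
tool_pos: [461.9, -36.3, 29.3]
tcp_rot: [[-0.957, 0.291, 0.001], [0.291, 0.957, 0.001], [-0.001, 0.001, -1.0]]
ft_force: [0.0, -0.6, -0.8]
width: 0.281
finger_force: 30.0
```

{"fn": "apply_moves", "kwargs": {"xyz": [[0,0,0.02],[0,0,0.01],[0,0,0]], "rot": [[0,0,0],[0,0,0],[0,0,0]]}}

```text
time_s: 5.2
tool_pos: [461.5, -36.9, 25.5]
tcp_rot: [[-0.956, 0.292, 0.001], [0.292, 0.956, 0.0], [-0.001, 0.001, -1.0]]
ft_force: [-1.1, 0.4, -1.2]
width: 0.282
finger_force: 30.0
```

{"fn": "apply_moves", "kwargs": {"xyz": [[0,0,0],[0,0,0],[0,0,0],[0,0,0],[0,0,-0.05]], "rot": [[0,0,0],[0,0,0],[0,0,0],[0,0,0],[0,0,0]], "gripper": 0.57}}

```text
time_s: 5.7
tool_pos: [460.7, -37.0, 30.7]
tcp_rot: [[-0.956, 0.292, -0.002], [0.292, 0.956, -0.0], [0.001, -0.001, -1.0]]
ft_force: [-0.7, -0.2, -0.3]
width: 0.431
finger_force: 0.0
```

{"fn": "apply_moves", "kwargs": {"xyz": [[0,0,-0.2],[0,0,-0.4],[0,0,-0.4],[0,0,-0.4],[0,0,0]], "rot": [[0,0,0],[0,0,0],[0,0,0],[0,0,0],[0,0,0]]}}

```text
time_s: 6.2
tool_pos: [463.8, -36.8, 204.3]
tcp_rot: [[-0.956, 0.293, 0.01], [0.293, 0.956, 0.001], [-0.009, 0.003, -1.0]]
ft_force: [0.6, -0.4, -0.3]
width: 0.428
finger_force: 0.0
```

```bash
cat > c.py <<'E'
from h import *
c=cam("top"); k=cam("side")
# crop1: x4, origin (355,190). plate studs tops & lip ends
p=lambda u,v:(355+u/4-.4,190+v/4-.4)
for n,lip,stud in[("sq",[(52,172),(190,181)],(145,167)),("rd",[(311,191),(446,217)],(381,188))]:
    a,b=[onz(c,p(*q),12) for q in lip]
    yv=(a-b)/np.linalg.norm(a-b); print(n,"lip len",np.linalg.norm(a-b),"rest yaw",np.degrees(np.arctan2(-yv[0],yv[1])),"lip mid",(a+b)/2,"stud",onz(c,p(*stud),50))
f=cv2.imread("pics/side0.png")[240:380,300:400]
print(r.get_state()["joint_pos"])
E
python3 c.py
```

```text
sq lip len 72.71055271813619 rest yaw -3.4259494438448463 lip mid [581.418 -82.675  12.   ] stud [582.788 -91.574  50.   ]
rd lip len 71.77198065023589 rest yaw -10.668255216508648 lip mid [ 567.687 -217.725   12.   ] stud [ 572.705 -211.787   50.   ]
[ 0.327  0.601 -0.542  2.079  0.551  0.592  0.672]
```

```bash
cat >> h.py <<'E'
def rows(pos,rot,n=None,s=None):
    "work out the rows (shares) to the target in a straight line"
    s=s or r.get_state();M=np.array(s["tcp_rot"]);p=np.array(s["tool_pos"]);pos=np.array(pos,float)
    v=R.from_matrix(M.T@rot).as_rotvec();n=n or int(np.ceil(max(np.linalg.norm(pos-p)/46,np.linalg.norm(v)/np.radians(8.2))))
    print("n",n,"rot",v/n/np.pi)
    for i in range(n):
        Mi=M@R.from_rotvec(v*i/n).as_matrix();print((Mi.T@(pos-p)/n/120).round(3))
def tilt(yaw,t=35):
    return R.from_euler("z",yaw,degrees=True).as_matrix()@np.array([[-np.cos(np.radians(t)),0,np.sin(np.radians(t))],[0,1,0],[-np.sin(np.radians(t)),0,-np.cos(np.radians(t))]])
E
python3 - <<'E'
from h import *
T=tilt(-10.7);print(T);u=np.array([589.2,-215.2,21.4]);rows(u-110*T[:,2],T)
E
```

```text
[[-0.805  0.186  0.564]
 [ 0.152  0.983 -0.106]
 [-0.574  0.    -0.819]]
n 5 rot [-0.002 -0.038 -0.007]
[-0.181 -0.235  0.156]
[-0.156 -0.24   0.174]
[-0.129 -0.244  0.19 ]
[-0.1   -0.248  0.202]
[-0.07  -0.251  0.211]
```

{"fn": "apply_moves", "kwargs": {"xyz": [[-0.181,-0.235,0.156],[-0.156,-0.24,0.174],[-0.129,-0.244,0.19],[-0.1,-0.248,0.202],[-0.07,-0.251,0.211]], "rot": [[-0.002,-0.038,-0.007],[-0.002,-0.038,-0.007],[-0.002,-0.038,-0.007],[-0.002,-0.038,-0.007],[-0.002,-0.038,-0.007]]}}

```text
time_s: 6.7
tool_pos: [470.0, -137.0, 141.6]
tcp_rot: [[-0.947, 0.248, 0.206], [0.226, 0.966, -0.123], [-0.23, -0.07, -0.971]]
ft_force: [-0.5, -0.7, 0.1]
width: 0.429
finger_force: 0.0
```

{"fn": "apply_moves", "kwargs": {"xyz": [[0,0,0],[0,0,0],[0,0,0]], "rot": [[0,0,0],[0,0,0],[0,0,0]]}}

```text
time_s: 7.0
tool_pos: [471.1, -135.7, 142.6]
tcp_rot: [[-0.946, 0.249, 0.206], [0.227, 0.966, -0.122], [-0.23, -0.068, -0.971]]
ft_force: [-0.5, -0.6, 0.0]
width: 0.432
finger_force: 0.0
```

```bash
python3 w.py w3
python3 - <<'E'
import cv2
f=cv2.imread("pics/w3.png")
cv2.imwrite("pics/w3c.png",cv2.resize(f[120:420,130:530],None,fx=2,fy=2,interpolation=cv2.INTER_CUBIC))
E
```

```text
[ 471.088 -135.729  142.606] [ 0.337  0.684 -0.334  2.272  1.615  0.31  -0.158] 7.0 [-0.507 -0.643  0.02 ] 0.4322312282650405
```

View pics/w3c.png

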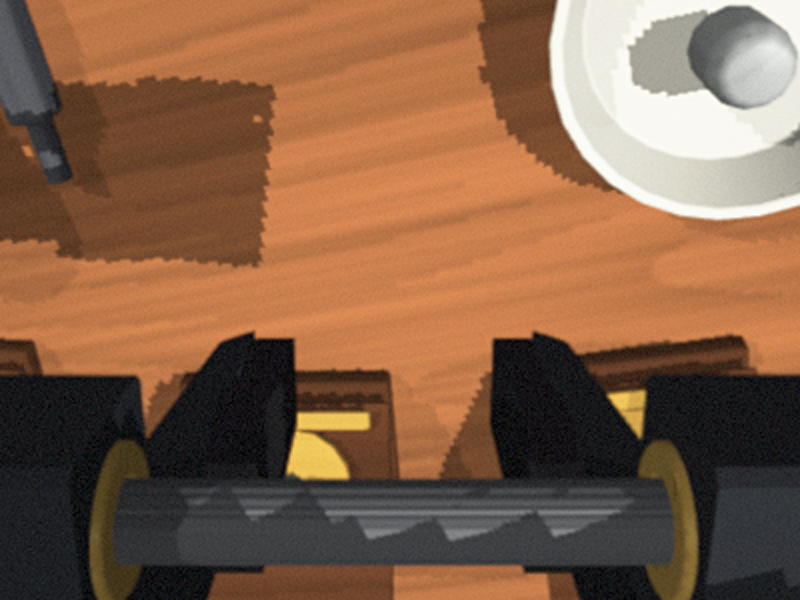

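The picture shows the foot standing in the dish. The last move was cut short because the wrist was near its singular pose. I'll go on more slowly.

Run:
```python
from h import *
T=tilt(-10.7);u=np.array([589.2,-215.2,21.4]);rows(u-110*T[:,2],T,8)
```

```text
n 8 rot [-0.004 -0.015 -0.001]
[-0.064 -0.051  0.052]
[-0.061 -0.052  0.055]
[-0.058 -0.053  0.057]
[-0.055 -0.054  0.059]
[-0.052 -0.055  0.061]
[-0.049 -0.056  0.063]
[-0.046 -0.057  0.064]
[-0.042 -0.058  0.066]
```

{"fn": "apply_moves", "kwargs": {"xyz": [[-0.064,-0.051,0.052],[-0.061,-0.052,0.055],[-0.058,-0.053,0.057],[-0.055,-0.054,0.059],[-0.052,-0.055,0.061]], "rot": [[-0.004,-0.015,-0.001],[-0.004,-0.015,-0.001],[-0.004,-0.015,-0.001],[-0.004,-0.015,-0.001],[-0.004,-0.015,-0.001]]}}

```text
time_s: 7.55
tool_pos: [506.1, -178.7, 123.0]
tcp_rot: [[-0.874, 0.214, 0.437], [0.184, 0.977, -0.111], [-0.451, -0.016, -0.893]]
ft_force: [-1.1, -0.6, -2.3]
width: 0.429
finger_force: 0.0
```

{"fn": "apply_moves", "kwargs": {"xyz": [[-0.049,-0.056,0.063],[-0.046,-0.057,0.064],[-0.042,-0.058,0.066],[0,0,0],[0,0,0]], "rot": [[-0.004,-0.015,-0.001],[-0.004,-0.015,-0.001],[-0.004,-0.015,-0.001],[0,0,0],[0,0,0]]}}

```text
time_s: 8.05
tool_pos: [526.1, -203.7, 110.5]
tcp_rot: [[-0.807, 0.188, 0.56], [0.161, 0.982, -0.098], [-0.568, 0.011, -0.823]]
ft_force: [-0.0, 0.7, -0.1]
width: 0.434
finger_force: 0.0
```

Run:
```python
from h import *
print(r.get_state()["joint_pos"])
T=tilt(-10.7);u=np.array([589.2,-215.2,21.4]);rows(u-80*T[:,2],T)
```

```text
[ 0.786  0.959 -0.75   2.373  2.545  0.797 -0.694]
n 1 rot [ 0.003 -0.002 -0.003]
[-0.014  0.002  0.248]
```

```bash
cat > seg.py <<'E'
from h import *
import sys,pickle
def run(name,u,yaw):
    s=r.get_state();f=r.grab_frame("wrist");cv2.imwrite(f"pics/{name}.png",f);pickle.dump(s,open(f"pics/{name}.pkl","wb"))
    C=cam("wrist",s);T=tilt(yaw);n=-T[:,2];u=np.array(u)
    h=cv2.cvtColor(f,cv2.COLOR_BGR2HSV);m=cv2.inRange(h,(19,110,90),(32,255,255))
    m=cv2.morphologyEx(m,cv2.MORPH_OPEN,np.ones((3,3)))
    uv=proj(C,[u+6*n,u+30*n]);print("exp plate,studtop px",uv)
    k,l,st,ce=cv2.connectedComponentsWithStats(m)
    for i in range(1,k):
        if st[i,4]<300: continue
        c=cv2.findContours((l==i).astype(np.uint8),cv2.RETR_EXTERNAL,cv2.CHAIN_APPROX_NONE)[0][0][:,0]
        hl=cv2.convexHull(c)[:,0]
        P=np.array([onplane(C,p,u+6*n,n)-u for p in hl])@T   # tool-aligned axes
        q=P[:,:2].astype(np.float32);(cx,cy),rad=cv2.minEnclosingCircle(q);rr=cv2.minAreaRect(q)
        print("bbox",st[i],"circ c",u+T@np.array([cx,cy,0]),"diam %.1f"%(2*rad),"rect",np.round(rr[0],1),np.round(rr[1],1),"ang %.1f"%rr[2])
E
python3 -c "
from seg import *
run('w4',[589.2,-215.2,21.4],-10.7)"
```

```text
exp plate,studtop px [[326.428 247.291]
 [326.799 259.644]]
bbox [   0  194  127  115 9224] circ c [ 554.722 -369.465   17.733] diam 91.4 rect [  -2.6 -158.7] [72.8 75.7] ang 2.4
bbox [ 493  197  130   81 4297] circ c [604.87  -75.725  14.049] diam 82.7 rect [  3.9 141.3] [78.9 46.2] ang 84.5
bbox [ 259  216  122   83 4891] circ c [ 585.292 -218.515   19.142] diam 78.0 rect [-6.9 -4.2] [52.8 72.7] ang 0.5
bbox [272 332  41  28 896] circ c [ 640.992 -248.624   61.38 ] diam 29.8 rect [-66.8 -23.2] [19.8 26.4] ang 0.7
bbox [451 341  28  82 838] circ c [ 684.185 -139.271   76.882] diam 65.3 rect [-96.   94.9] [14.2 65.2] ang 75.2
bbox [175 343  16  80 535] circ c [ 647.882 -323.383   75.839] diam 62.5 rect [-94.5 -98.1] [62.5  9.1] ang 7.9
bbox [ 231  402   94   28 2184] circ c [ 680.028 -268.064   90.765] diam 68.6 rect [-120.1  -35.1] [66.4 20.4] ang 86.3
```

```bash
cat >> seg.py <<'E'
def disc(name,u,yaw,x0,x1,y0,y1,ks=25,shape=cv2.MORPH_ELLIPSE):
    s=pickle.load(open(f"pics/{name}.pkl","rb"));f=cv2.imread(f"pics/{name}.png")
    C=cam("wrist",s);T=tilt(yaw);n=-T[:,2];u=np.array(u)
    h=cv2.cvtColor(f,cv2.COLOR_BGR2HSV);m=cv2.inRange(h,(19,110,50),(32,255,255))
    z=np.zeros_like(m);z[y0:y1,x0:x1]=m[y0:y1,x0:x1]
    c=max(cv2.findContours(z,cv2.RETR_EXTERNAL,cv2.CHAIN_APPROX_NONE)[0],key=cv2.contourArea)
    z[:]=0;cv2.drawContours(z,[c],-1,255,-1)
    z=cv2.morphologyEx(z,cv2.MORPH_OPEN,cv2.getStructuringElement(shape,(ks,ks)))
    c=max(cv2.findContours(z,cv2.RETR_EXTERNAL,cv2.CHAIN_APPROX_NONE)[0],key=cv2.contourArea)[:,0]
    q=np.array([(T.T@(onplane(C,p,u+6*n,n)-u))[:2] for p in c]).astype(np.float32)
    (cx,cy),rad=cv2.minEnclosingCircle(q);rr=cv2.minAreaRect(q)
    print("bbox",cv2.boundingRect(c),"c",cx,cy,"diam",2*rad,"rect",rr,"minx/max",q.min(0),q.max(0))
    print("u new",u+T@np.array([cx,cy,0]))
    g=(h[...,1]<60)&(h[...,2]>70);z=np.zeros_like(m);z[y0:y1,x0:x1]=255*g[y0:y1,x0:x1]
    for c in cv2.findContours(z,cv2.RETR_EXTERNAL,cv2.CHAIN_APPROX_NONE)[0]:
        if cv2.contourArea(c)>60: print("grey",cv2.boundingRect(c),cv2.contourArea(c))
E
python3 -c "
from seg import *
disc('w4',[589.2,-215.2,21.4],-10.7,259,381,205,300)"
```

```text
bbox (295, 221, 73, 78) c -8.51712703704834 2.9118828773498535 diam 49.80818176269531 rect ((-10.382705688476562, 2.422870635986328), (45.51791000366211, 45.805213928222656), 45.92180252075195) minx/max [-33.402 -19.555] [16.378 24.964]
u new [ 596.596 -213.634   26.285]
grey (321, 256, 22, 33) 542.0
```

{"fn": "apply_moves", "kwargs": {"xyz": [[-0.04,0.01,0.2],[-0.04,0.01,0.2],[0,0,0],[0,0,0]], "rot": [[0.003,-0.002,-0.003],[0,0,0],[0,0,0],[0,0,0]]}}

```text
time_s: 8.5
tool_pos: [561.4, -207.1, 77.3]
tcp_rot: [[-0.805, 0.184, 0.565], [0.149, 0.983, -0.107], [-0.575, -0.002, -0.818]]
ft_force: [-0.0, 0.4, -0.2]
width: 0.434
finger_force: 0.0
```

```bash
python3 -c "
from seg import *
u=[597.5,-214,27.5]
run('w5',u,-10.7)
disc('w5',u,-10.7,230,430,180,357)
s=r.get_state();T=tilt(-10.7);print(T.T@(s['tool_pos']-np.array(u)), s['tcp_rot'].T@T)
f=cv2.imread('pics/w5.png');cv2.imwrite('pics/w5c.png',f[150:420,130:530])
"
```

```text
exp plate,studtop px [[327.064 274.132]
 [327.154 293.459]]
bbox [   0  187   71  141 7861] circ c [ 565.205 -358.61    24.08 ] diam 86.2 rect [   5.3 -145.8] [80.6 35.8] ang 12.4
bbox [ 530  201  110   96 6114] circ c [607.177 -88.642  17.861] diam 64.1 rect [ 12.2 125.7] [53.7 47.1] ang 84.9
bbox [ 236  216  155  103 7608] circ c [ 584.957 -218.624   19.471] diam 78.9 rect [ 2.8 -6.7] [73.8 53.5] ang 89.8
bbox [ 175  341   29   82 1150] circ c [ 634.372 -297.277   63.696] diam 52.7 rect [-63.  -75.3] [52.6 13.6] ang 10.0
bbox [ 450  341   29   82 1192] circ c [ 661.768 -150.279   63.435] diam 52.8 rect [-62.6  74.9] [13.8 52.5] ang 80.9
bbox [ 175  402  147   54 4575] circ c [ 663.858 -272.506   80.763] diam 91.6 rect [-93.1 -45.2] [84.6 36.1] ang 89.4
bbox [ 426  438  194   18 1957] circ c [ 706.253 -118.727   89.94 ] diam 113.6 rect [-105.3  113.8] [113.5  10.7] ang 89.8
bbox (281, 216, 92, 103) c 2.7682857513427734 -0.9763343334197998 diam 53.561683654785156 rect ((0.007012367248535156, -0.9528579711914062), (46.07754898071289, 48.14404296875), 46.553951263427734) minx/max [-23.974 -22.985] [29.513 22.415]
u new [ 595.091 -214.538   25.912]
grey (313, 266, 27, 44) 943.5
[  1.756  -0.166 -62.311] [[ 1.    -0.003  0.001]
 [ 0.003  1.     0.001]
 [-0.001 -0.001  1.   ]]
```

View pics/w5c.png

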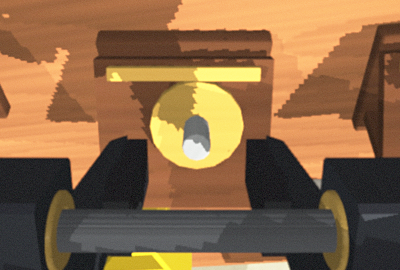

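The crop shows the disc centred at (196,125), i.e. (326,275) in the full picture, between the fingers. The stud's top is at (197,149), i.e. (327,299). I'll triangulate across the views.

```bash
python3 -c "
from h import *
import pickle
W=[cam('wrist',pickle.load(open(f'pics/{n}.pkl','rb'))) for n in('w4','w5')];t=cam('top')
for name,o in[('stud top',[(W[0],(332,278)),(W[1],(327,299)),(t,(449.85,236.6))]),('disc',[(W[0],(331.5,262)),(W[1],(326.5,275)),(t,(449.4,229.9))])]:
    for sub in(o,o[:2],o[::2],o[1:]):
        X=tri(*sub);print(name,X,[ (proj(c,X)[0]-p).round(1) for c,p in sub])
s=r.get_state();T=s['tcp_rot'];print(s['tool_pos'])
"
```

```text
stud top [ 571.813 -209.467   59.614] [array([-0.4,  1.2]), array([-0.5, -1.2]), array([-0.2,  0. ])]
stud top [ 556.913 -206.635   69.216] [array([0.3, 0.1]), array([-0.4, -0.1])]
stud top [ 571.912 -209.66    58.88 ] [array([-0.7,  0.2]), array([-0.2, -0. ])]
stud top [ 571.794 -209.509   60.272] [array([-0.6,  0.1]), array([-0.1, -0. ])]
disc [ 587.755 -212.663   36.944] [array([-1.1,  0.9]), array([-0.4, -0.6]), array([-0.5,  0. ])]
disc [ 570.761 -209.21    49.08 ] [array([-0.1, -0. ]), array([0.1, 0.1])]
disc [ 587.807 -212.813   36.522] [array([-1.4,  0.4]), array([-0.4, -0. ])]
disc [ 587.737 -212.973   37.386] [array([-1.1,  0.2]), array([-0.3, -0. ])]
[ 560.937 -207.26    77.534]
```

{"fn": "apply_moves", "kwargs": {"xyz": [[0.008,0,0.1],[0,0,0.1],[0,0,0.05],[0,0,0.015],[0,0,0]], "rot": [[0,0,0],[0,0,0],[0,0,0],[0,0,0],[0,0,0]]}}

```text
time_s: 9.05
tool_pos: [578.6, -211.3, 49.7]
tcp_rot: [[-0.804, 0.185, 0.564], [0.151, 0.983, -0.108], [-0.574, -0.001, -0.819]]
ft_force: [-0.3, -0.0, 0.1]
width: 0.431
finger_force: 0.0
```

```bash
python3 w.py w6
python3 - <<'E'
from h import *
import pickle
s=pickle.load(open("pics/w6.pkl","rb"));C=cam("wrist",s)
f=cv2.imread("pics/w6.png")[200:380,220:440]
cv2.imwrite("pics/w6c.png",cv2.resize(f,None,fx=3.3,fy=3.3,interpolation=cv2.INTER_CUBIC))
T=s["tcp_rot"];p=s["tool_pos"]
for k in(-8,0,11): print(k,proj(C,[p+T[:,2]*k]))
E
```

```text
[ 578.555 -211.295   49.699] [ 0.734  1.096 -0.702  2.23   2.578  0.811 -0.651] 9.05 [-0.265 -0.04   0.056] 0.43082677674349007
-8 [[327.625 335.352]]
0 [[327.551 324.468]]
11 [[327.461 311.199]]
```

View pics/w6c.png

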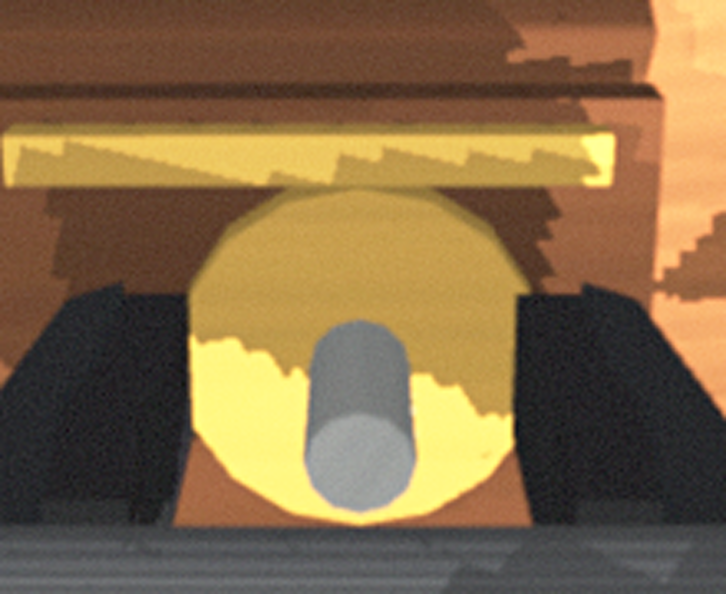

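The view shows the stud's top at about (329,339) and the disc's centre at row 307. Both fit a TCP about 20 mm up the axis and centred on it, so I'll close on the stud.

{"fn": "apply_moves", "kwargs": {"xyz": [[0,0.003,0.0125],[0,0,0],[0,0,0],[0,0,0],[0,0,0]], "rot": [[0,0,0],[0,0,0],[0,0,0],[0,0,0],[0,0,0]], "gripper": 1}}

```text
time_s: 9.6
tool_pos: [579.5, -211.1, 49.1]
tcp_rot: [[-0.804, 0.185, 0.565], [0.15, 0.983, -0.108], [-0.575, -0.002, -0.818]]
ft_force: [0.0, -0.1, 0.7]
width: 0.131
finger_force: 30.0
```

{"fn": "apply_moves", "kwargs": {"xyz": [[0,0,0],[0,0,-0.02],[0,0,-0.1],[0,0,-0.15]], "rot": [[0,0,0],[0,0,0],[0,0,0],[0,0,0]]}}

```text
time_s: 10.0
tool_pos: [560.4, -207.5, 75.4]
tcp_rot: [[-0.805, 0.186, 0.564], [0.151, 0.983, -0.108], [-0.574, -0.001, -0.819]]
ft_force: [-0.0, 0.9, -1.1]
width: 0.126
finger_force: 30.0
```

Run:
```python
from h import *
s=r.get_state();print(s["joint_pos"],s["tool_pos"])
# next: vertical, over the round recess; tool y along turntable y (yaw 20) 
for yaw in(19.9-90,):
    T=tilt(yaw,0);print(yaw,T)
```

```text
[ 0.746  1.04  -0.719  2.287  2.56   0.812 -0.667] [ 560.444 -207.527   75.421]
-70.1 [[-0.34  0.94  0.  ]
 [ 0.94  0.34  0.  ]
 [ 0.    0.   -1.  ]]
```

Run:
```python
from h import *
s=r.get_state();T0=s["tcp_rot"]
rows([550,-190,165],T0,2)
s["tool_pos"]=np.array([550,-190,165.]);rows([537,275,120],tilt(-10.7,0),13,s)
```

```text
n 2 rot [0. 0. 0.]
[-0.168  0.063 -0.338]
[-0.168  0.063 -0.338]
n 13 rot [-0.     0.015  0.   ]
[ 0.068  0.291 -0.013]
[ 0.069  0.291 -0.01 ]
[ 0.069  0.291 -0.007]
[ 0.07   0.291 -0.003]
[ 0.07   0.291 -0.   ]
[0.07  0.291 0.003]
[0.069 0.291 0.007]
[0.069 0.291 0.01 ]
[0.068 0.291 0.013]
[0.068 0.291 0.016]
[0.067 0.291 0.02 ]
[0.066 0.291 0.023]
[0.065 0.291 0.026]
```

{"fn": "apply_moves", "kwargs": {"xyz": [[-0.168,0.063,-0.338],[-0.168,0.063,-0.338],[0.068,0.29,-0.013],[0.069,0.29,-0.01],[0.069,0.29,-0.007]], "rot": [[0,0,0],[0,0,0],[0,0.015,0],[0,0.015,0],[0,0.015,0]]}}

```text
time_s: 10.5
tool_pos: [546.5, -82.4, 155.5]
tcp_rot: [[-0.876, 0.186, 0.445], [0.165, 0.983, -0.086], [-0.453, -0.002, -0.892]]
ft_force: [0.4, -0.2, -1.3]
width: 0.122
finger_force: 30.0
```

{"fn": "apply_moves", "kwargs": {"xyz": [[0.07,0.29,-0.003],[0.07,0.29,0],[0.07,0.29,0.003],[0.069,0.29,0.007],[0.069,0.29,0.01]], "rot": [[0,0.015,0],[0,0.015,0],[0,0.015,0],[0,0.015,0],[0,0.015,0]]}}

```text
time_s: 11.0
tool_pos: [541.1, 96.3, 137.5]
tcp_rot: [[-0.956, 0.184, 0.227], [0.178, 0.983, -0.045], [-0.232, -0.003, -0.973]]
ft_force: [0.8, -0.9, -0.6]
width: 0.124
finger_force: 30.0
```

Run:
```python
from h import *
print(r.get_state()["joint_pos"]);rows([537,275,120],tilt(-10.7,0))
```

```text
[ 0.005  0.764 -0.541  2.084  1.292  0.509 -0.181]
n 4 rot [-0.     0.019  0.   ]
[0.083 0.364 0.017]
[0.082 0.364 0.022]
[0.081 0.364 0.027]
[0.079 0.364 0.032]
```

{"fn": "apply_moves", "kwargs": {"xyz": [[0.066,0.291,0.013],[0.066,0.291,0.016],[0.065,0.291,0.02],[0.064,0.291,0.023],[0.063,0.291,0.026]], "rot": [[0,0.015,0],[0,0.015,0],[0,0.015,0],[0,0.015,0],[0,0.015,0]]}}

```text
time_s: 11.5
tool_pos: [537.3, 273.9, 119.8]
tcp_rot: [[-0.983, 0.184, -0.003], [0.184, 0.983, -0.002], [0.003, -0.003, -1.0]]
ft_force: [0.8, -0.0, -0.4]
width: 0.121
finger_force: 30.0
```

Run:
```python
from h import *
s=r.get_state();print(s["joint_pos"],s["time_s"]);rows([537,275,105],tilt(-10.7,0),2)
```

```text
[-0.148  0.935 -0.743  1.718  0.824  0.835  0.108] 11.5
n 2 rot [-0. -0.  0.]
[0.002 0.005 0.062]
[0.002 0.004 0.062]
```

{"fn": "apply_moves", "kwargs": {"xyz": [[0,-0.37,0],[0,-0.37,0],[0,-0.37,0],[0,0,0],[0,0,0]], "rot": [[0,0,0],[0,0,0],[0,0,0],[0,0,0],[0,0,0]]}}

```text
time_s: 12.0
tool_pos: [513.0, 140.7, 120.1]
tcp_rot: [[-0.982, 0.187, -0.001], [0.187, 0.982, -0.003], [0.0, -0.003, -1.0]]
ft_force: [1.0, 0.9, -1.1]
width: 0.126
finger_force: 30.0
```

```bash
python3 w.py w7
cat > held.py <<'E'
from h import *
import pickle,sys
def held(name,k=13):
    s=pickle.load(open(f"pics/{name}.pkl","rb"));f=cv2.imread(f"pics/{name}.png")
    C=cam("wrist",s);T=s["tcp_rot"];p=s["tool_pos"]
    h=cv2.cvtColor(f,cv2.COLOR_BGR2HSV);m=cv2.inRange(h,(19,110,40),(32,255,255));m[357:]=0
    c=max(cv2.findContours(m,cv2.RETR_EXTERNAL,cv2.CHAIN_APPROX_NONE)[0],key=cv2.contourArea)
    hl=cv2.convexHull(c)[:,0].astype(float);print("bbox",cv2.boundingRect(c))
    for kk in(k-3,k,k+3):
        q=np.array([(T.T@(onplane(C,u,p+T[:,2]*kk,T[:,2])-p))[:2] for u in hl]).astype(np.float32)
        (cx,cy),rad=cv2.minEnclosingCircle(q)
        print(kk,"circ",cx,cy,2*rad,"minmax",q.min(0),q.max(0),"rect",cv2.minAreaRect(q))
    return q
held(sys.argv[1])
E
python3 held.py w7
```

```text
[513.029 140.655 120.069] [ 0.065  0.865 -0.725  1.937  0.899  0.703  0.161] 12.0 [ 1.002  0.875 -1.127] 0.12581380160466873
bbox (391, 149, 249, 208)
10 circ 13.642450332641602 74.1917495727539 101.34024047851562 minmax [-19.524  24.105] [ 62.443 122.65 ] rect ((24.325298309326172, 77.85073852539062), (75.34551239013672, 101.19625091552734), 19.0727596282959)
13 circ 12.46399211883545 75.73705291748047 103.43641662597656 minmax [-21.389  24.615] [ 62.273 125.198] rect ((23.36780548095703, 79.47173309326172), (76.90399932861328, 103.2894515991211), 19.0727596282959)
16 circ 11.285534858703613 77.28236389160156 105.5325927734375 minmax [-23.253  25.124] [ 62.104 127.746] rect ((22.410316467285156, 81.09273529052734), (78.46247863769531, 105.3826675415039), 19.072755813598633)
```

```bash
sed -i 's/m\[357:\]=0/m[357:]=0;m[:,:262]=0;m[:,391:]=0/' held.py; python3 held.py w7
python3 - <<'E'
import cv2
f=cv2.imread("pics/w7.png")[200:380,220:440]
cv2.imwrite("pics/w7c.png",cv2.resize(f,None,fx=3.3,fy=3.3,interpolation=cv2.INTER_CUBIC))
h=cv2.cvtColor(f,cv2.COLOR_BGR2HSV)
for row in (60,75,90,105,120,135,150): print(row+200,[int(x) for x in h[row,40:180:6,0]],[int(x) for x in h[row,40:180:6,2]])
E
```

```text
bbox (275, 253, 105, 52)
10 circ 8.98026180267334 -0.22717952728271484 39.65394973754883 minmax [  3.799 -20.053] [24.383 19.599] rect ((14.092340469360352, -0.22948455810546875), (39.65162658691406, 20.581300735473633), 89.97412109375)
13 circ 7.705368995666504 -0.2211933135986328 40.47417068481445 minmax [  2.417 -20.457] [23.427 20.015] rect ((12.923195838928223, -0.22355079650878906), (40.4718017578125, 21.007017135620117), 89.97411346435547)
16 circ 6.430475234985352 -0.21520614624023438 41.29438781738281 minmax [  1.035 -20.861] [22.471 20.431] rect ((11.75404167175293, -0.21761322021484375), (41.29197692871094, 21.43273162841797), 89.97411346435547)
260 [13, 13, 13, 13, 13, 12, 12, 21, 20, 21, 23, 20, 19, 20, 19, 21, 16, 16, 17, 16, 15, 14, 16, 24] [238, 234, 235, 231, 228, 226, 229, 142, 175, 193, 251, 234, 196, 191, 158, 113, 180, 239, 244, 240, 179, 155, 153, 254]
275 [12, 13, 13, 13, 20, 21, 20, 20, 20, 20, 20, 20, 19, 20, 20, 20, 20, 20, 20, 18, 15, 14, 18, 25] [234, 233, 233, 231, 175, 195, 198, 194, 199, 196, 195, 195, 197, 197, 197, 197, 196, 195, 162, 247, 229, 132, 1
[... 377 characters left out ...]
0, 103, 117, 101, 89, 40, 36, 34, 25, 42, 43, 38, 138, 147, 191]
320 [90, 97, 98, 146, 77, 130, 105, 30, 75, 78, 20, 60, 96, 83, 155, 84, 158, 30, 144, 98, 150, 110, 60, 137] [48, 34, 29, 31, 35, 30, 27, 23, 19, 86, 111, 114, 100, 88, 28, 32, 33, 16, 30, 34, 26, 29, 27, 34]
335 [115, 130, 90, 120, 113, 68, 108, 0, 140, 110, 60, 60, 45, 53, 165, 69, 150, 0, 108, 66, 146, 18, 110, 75] [46, 36, 37, 39, 24, 35, 32, 33, 27, 137, 132, 144, 155, 157, 36, 27, 28, 35, 23, 34, 26, 28, 30, 21]
350 [20, 20, 50, 110, 107, 165, 150, 0, 108, 27, 68, 60, 30, 21, 174, 130, 128, 140, 150, 24, 90, 22, 20, 45] [156, 172, 24, 30, 29, 27, 27, 24, 24, 134, 133, 131, 133, 135, 24, 28, 29, 26, 9, 22, 20, 84, 91, 31]
```

Run:
```python
from h import *
import pickle
def dark(f,box,C):
    x0,y0,x1,y1=box;g=cv2.cvtColor(f,cv2.COLOR_BGR2HSV)[y0:y1,x0:x1]
    m=((g[...,1]<80)&(g[...,2]<130)).astype(np.uint8)*255
    c=max(cv2.findContours(m,cv2.RETR_EXTERNAL,cv2.CHAIN_APPROX_NONE)[0],key=cv2.contourArea)
    h=cv2.convexHull(c);e=cv2.fitEllipse(c);M=cv2.moments(h);uv=(x0+M["m10"]/M["m00"],y0+M["m01"]/M["m00"])
    print(e,uv,onz(C,uv,53),onz(C,uv,50))
dark(cv2.imread("pics/top0.png"),(195,232,227,270),cam("top"))
dark(cv2.imread("pics/w1.png"),(325,160,405,236),cam("wrist",pickle.load(open("pics/w1.pkl","rb"))))
rows([536.8,275.1,85],tilt(-10.7,0),4)
```

```text
((17.239904403686523, 19.90445327758789), (20.29802131652832, 20.81498146057129), 38.033538818359375) (212.3231441048035, 251.92333818534692) [538.343 272.25   53.   ] [538.531 272.822  50.   ]
((37.30826950073242, 37.864288330078125), (56.292476654052734, 57.12682342529297), 62.666107177734375) (362.33046819040175, 197.8678778407241) [536.365 274.421  53.   ] [536.946 274.518  50.   ]
n 4 rot [-0.  0.  0.]
[0.003 0.28  0.073]
[0.003 0.28  0.073]
[0.003 0.28  0.073]
[0.003 0.28  0.073]
```

{"fn": "apply_moves", "kwargs": {"xyz": [[0.003,0.28,0.073],[0.003,0.28,0.073],[0.003,0.28,0.073],[0.003,0.276,0.073],[0,0,0]], "rot": [[0,0,0],[0,0,0],[0,0,0],[0,0,0],[0,0,0]]}}

```text
time_s: 12.55
tool_pos: [535.4, 282.8, 84.6]
tcp_rot: [[-0.984, 0.178, -0.001], [0.178, 0.984, 0.007], [0.002, 0.006, -1.0]]
ft_force: [-0.5, 1.3, -0.2]
width: 0.126
finger_force: 30.0
```

{"fn": "apply_moves", "kwargs": {"xyz": [[0,0,0],[0,0,0]], "rot": [[0,0,0],[0,0,0]]}}

```text
time_s: 12.75
tool_pos: [536.7, 273.6, 84.5]
tcp_rot: [[-0.983, 0.185, -0.001], [0.185, 0.983, -0.003], [0.0, -0.003, -1.0]]
ft_force: [0.2, -0.9, -1.6]
width: 0.125
finger_force: 30.0
```

{"fn": "apply_moves", "kwargs": {"xyz": [[0,0.008,0.05],[0,0,0.03],[0,0,0],[0,0,0]], "rot": [[0,-0.0005,0],[0,0,0],[0,0,0],[0,0,0]]}}

```text
time_s: 13.15
tool_pos: [537.2, 274.5, 74.7]
tcp_rot: [[-0.983, 0.186, 0.001], [0.186, 0.983, -0.002], [-0.001, -0.002, -1.0]]
ft_force: [0.1, -0.1, -1.6]
width: 0.128
finger_force: 30.0
```

{"fn": "apply_moves", "kwargs": {"xyz": [[0,0,0.015],[0,0,0.008],[0,0,0]], "rot": [[0,0,0],[0,0,0],[0,0,0]]}}

```text
time_s: 13.45
tool_pos: [537.2, 274.8, 72.0]
tcp_rot: [[-0.983, 0.185, 0.001], [0.185, 0.983, -0.002], [-0.001, -0.002, -1.0]]
ft_force: [0.2, -0.0, -0.7]
width: 0.123
finger_force: 30.0
```

{"fn": "apply_moves", "kwargs": {"xyz": [[0,0,0.012],[0,0,0.008],[0,0,0]], "rot": [[0,0,0],[0,0,0],[0,0,0]]}}

```text
time_s: 13.75
tool_pos: [537.4, 274.9, 69.6]
tcp_rot: [[-0.983, 0.185, 0.001], [0.185, 0.983, -0.002], [-0.002, -0.002, -1.0]]
ft_force: [1.1, -0.8, -0.6]
width: 0.121
finger_force: 30.0
```

{"fn": "apply_moves", "kwargs": {"xyz": [[0,0,0.012],[0,0,0],[0,0,0]], "rot": [[0,0,0],[0,0,0],[0,0,0]]}}

```text
time_s: 14.05
tool_pos: [537.3, 274.9, 68.2]
tcp_rot: [[-0.983, 0.185, 0.001], [0.185, 0.983, -0.002], [-0.002, -0.002, -1.0]]
ft_force: [0.1, -0.1, -2.5]
width: 0.126
finger_force: 30.0
```

{"fn": "apply_moves", "kwargs": {"xyz": [[0,0,0.012],[0,0,0],[0,0,0]], "rot": [[0,0,0],[0,0,0],[0,0,0]]}}

```text
time_s: 14.35
tool_pos: [537.3, 274.9, 66.8]
tcp_rot: [[-0.983, 0.185, 0.001], [0.185, 0.983, -0.002], [-0.002, -0.002, -1.0]]
ft_force: [1.1, -0.2, -1.6]
width: 0.129
finger_force: 30.0
```

{"fn": "apply_moves", "kwargs": {"xyz": [[0,0,0.01],[0,0,0],[0,0,0]], "rot": [[0,0,0],[0,0,0],[0,0,0]]}}

```text
time_s: 14.65
tool_pos: [537.3, 274.9, 65.6]
tcp_rot: [[-0.983, 0.185, 0.001], [0.185, 0.983, -0.002], [-0.002, -0.002, -1.0]]
ft_force: [0.7, -0.2, -0.4]
width: 0.124
finger_force: 30.0
```

{"fn": "apply_moves", "kwargs": {"xyz": [[0,0,0.006],[0,0,0],[0,0,0]], "rot": [[0,0,0],[0,0,0],[0,0,0]]}}

```text
time_s: 14.95
tool_pos: [537.3, 274.9, 64.9]
tcp_rot: [[-0.983, 0.185, 0.001], [0.185, 0.983, -0.002], [-0.002, -0.002, -1.0]]
ft_force: [2.6, -0.3, -0.0]
width: 0.123
finger_force: 30.0
```

{"fn": "apply_moves", "kwargs": {"xyz": [[0,0,0],[0,0,0],[0,0,0],[0,0,0],[0,0,0]], "rot": [[0,0,0],[0,0,0],[0,0,0],[0,0,0],[0,0,0]], "gripper": 0.57}}

```text
time_s: 15.45
tool_pos: [537.1, 274.9, 64.9]
tcp_rot: [[-0.983, 0.185, 0.001], [0.185, 0.983, -0.002], [-0.001, -0.002, -1.0]]
ft_force: [0.0, 0.1, -0.5]
width: 0.431
finger_force: 0.0
```

{"fn": "apply_moves", "kwargs": {"xyz": [[0,0,-0.1],[0,0,-0.3],[0,0,-0.4],[0,0,0],[0,0,0]], "rot": [[0,0,0],[0,0,0],[0,0,0],[0,0,0],[0,0,0]]}}

```text
time_s: 15.95
tool_pos: [537.7, 275.5, 162.7]
tcp_rot: [[-0.983, 0.185, 0.004], [0.185, 0.983, -0.001], [-0.004, 0.0, -1.0]]
ft_force: [-0.9, -0.4, -0.6]
width: 0.428
finger_force: 0.0
```

```bash
python3 w.py w8
python3 - <<'E'
from h import *
import pickle
s=pickle.load(open("pics/w8.pkl","rb"));C=cam("wrist",s);f=cv2.imread("pics/w8.png")
h=cv2.cvtColor(f,cv2.COLOR_BGR2HSV)
for z in(47,53,77): print(z,proj(C,[[537.2,274.5,z],[557.5,218.4,z]]))
uv=proj(C,[[537.2,274.5,77]])[0].astype(int)
x,y=uv
g=((h[...,1]<70)&(h[...,2]>70)).astype(np.uint8)
k,l,st,ce=cv2.connectedComponentsWithStats(g)
print([(st[i].tolist(),ce[i].round(1).tolist()) for i in range(1,k) if 100<st[i,4]<4000])
E
```

```text
[537.722 275.519 162.699] [-0.131  0.879 -0.783  1.696  0.77   0.9    0.147] 15.95 [-0.931 -0.381 -0.604] 0.4284546183772514
47 [[325.306 237.843]
 [246.949 282.367]]
53 [[325.285 240.475]
 [245.217 285.885]]
77 [[325.189 252.316]
 [237.465 301.636]]
[([256, 162, 15, 15, 185], [263.1, 169.2]), ([205, 193, 15, 15, 183], [212.2, 200.1]), ([314, 232, 22, 30, 493], [324.7, 246.6]), ([238, 252, 45, 45, 573], [261.3, 275.7]), ([347, 307, 14, 13, 143], [353.7, 313.1]), ([300, 333, 13, 13, 135], [306.1, 338.8])]
```

{"fn": "apply_moves", "kwargs": {"xyz": [[-0.125,-0.218,0],[-0.125,-0.218,0],[0,0,0],[0,0,0]], "rot": [[0,0,0],[0,0,0],[0,0,0],[0,0,0]]}}

```text
time_s: 16.4
tool_pos: [556.5, 216.9, 159.7]
tcp_rot: [[-0.982, 0.187, -0.001], [0.187, 0.982, -0.003], [0.001, -0.003, -1.0]]
ft_force: [-0.7, 0.8, 0.1]
width: 0.432
finger_force: 0.0
```

```bash
python3 w.py w9
python3 - <<'E'
from h import *
import pickle
s=pickle.load(open("pics/w9.pkl","rb"));C=cam("wrist",s);f=cv2.imread("pics/w9.png")
g=cv2.cvtColor(f,cv2.COLOR_BGR2HSV)
u,v=proj(C,[[557.5,218.4,53]])[0].astype(int);print(u,v)
x0,y0=u-60,v-60
sub=g[y0:v+60,x0:u+60]
m=((sub[...,1]<90)&(sub[...,2]<140)).astype(np.uint8)*255
b=cv2.inRange(sub,(17,100,40),(32,255,255)); 
for nm,mm in(("dark",m),("notbrass",255-b)):
    mm=cv2.morphologyEx(mm,cv2.MORPH_OPEN,np.ones((7,7)))
    k,l,st,ce=cv2.connectedComponentsWithStats(mm);i=l[60,60];print(nm,st[i])
    c=cv2.findContours((l==i).astype(np.uint8),cv2.RETR_EXTERNAL,cv2.CHAIN_APPROX_NONE)[0][0][:,0]
    for z in(53,47):
        P=np.array([onz(C,(p[0]+x0,p[1]+y0),z)[:2] for p in c]).astype(np.float32);print(z,cv2.minAreaRect(P))
uv=proj(C,[[537.2,274.5,77]])[0];print("stud exp",uv)
k,l,st,ce=cv2.connectedComponentsWithStats(((g[...,1]<70)&(g[...,2]>70)).astype(np.uint8))
print([st[i].tolist() for i in range(1,k) if 250<st[i,4]<4000])
E
```

```text
[556.46  216.945 159.717] [-0.025  0.879 -0.787  1.714  0.778  0.894  0.234] 16.4 [-0.697  0.824  0.119] 0.4319196411869931
330 244
dark [  23   23   75   72 3258]
53 ((557.0668334960938, 218.26611328125), (36.26445388793945, 36.038551330566406), 19.99183464050293)
47 ((558.8019409179688, 217.97378540039062), (37.16435241699219, 36.932861328125), 19.991863250732422)
notbrass [  23   23   75   72 3305]
53 ((557.121826171875, 218.1228790283203), (36.316932678222656, 36.3387451171875), 20.266117095947266)
47 ((558.8583374023438, 217.82701110839844), (37.218101501464844, 37.2404899597168), 20.266117095947266)
stud exp [426.059 202.783]
[[0, 121, 19, 90, 1167], [408, 186, 29, 27, 543], [290, 205, 75, 76, 3119], [541, 284, 49, 37, 1004]]
```

Run:
```python
from h import *
st=onz(cam("top"),(390.85,231.35),57.3);T=tilt(-3.4);u=st+30*T[:,2];print(st,u)
s=r.get_state();w=u-130*T[:,2];print(w);rows(w,T,10)
```

```text
[582.072 -90.851  57.3  ] [599.249 -91.871  32.725]
[524.815 -87.449 139.215]
n 10 rot [-0.001 -0.019 -0.004]
[-0.021 -0.255  0.018]
[-0.017 -0.256  0.018]
[-0.013 -0.256  0.018]
[-0.009 -0.256  0.018]
[-0.005 -0.256  0.017]
[-0.001 -0.256  0.016]
[ 0.004 -0.256  0.015]
[ 0.008 -0.256  0.014]
[ 0.011 -0.256  0.012]
[ 0.015 -0.256  0.01 ]
```

{"fn": "apply_moves", "kwargs": {"xyz": [[-0.021,-0.255,0],[-0.017,-0.256,0.01],[-0.013,-0.256,0.018],[-0.009,-0.256,0.018],[-0.005,-0.256,0.018]], "rot": [[-0.001,-0.019,-0.004],[-0.001,-0.019,-0.004],[-0.001,-0.019,-0.004],[-0.001,-0.019,-0.004],[-0.001,-0.019,-0.004]]}}

```text
time_s: 16.95
tool_pos: [541.3, 69.4, 154.0]
tcp_rot: [[-0.95, 0.122, 0.288], [0.118, 0.993, -0.031], [-0.29, 0.004, -0.957]]
ft_force: [2.4, -0.3, -0.2]
width: 0.435
finger_force: 0.0
```

{"fn": "apply_moves", "kwargs": {"xyz": [[0,-0.256,0.016],[0.004,-0.256,0.015],[0.008,-0.256,0.014],[0.011,-0.256,0.012],[0.015,-0.256,0.01]], "rot": [[-0.001,-0.019,-0.004],[-0.001,-0.019,-0.004],[-0.001,-0.019,-0.004],[-0.001,-0.019,-0.004],[-0.001,-0.019,-0.004]]}}

```text
time_s: 17.45
tool_pos: [528.1, -68.7, 146.2]
tcp_rot: [[-0.843, 0.066, 0.534], [0.05, 0.998, -0.045], [-0.536, -0.012, -0.844]]
ft_force: [-0.0, -0.4, -0.4]
width: 0.431
finger_force: 0.0
```

Run:
```python
from h import *
T=tilt(-3.4);u=np.array([599.2,-91.9,32.7]);print(r.get_state()["joint_pos"])
rows(u-65*T[:,2],T,4)
```

```text
[ 0.43   0.822 -0.679  2.439  2.42   0.775 -0.841]
n 4 rot [-0.001 -0.004  0.   ]
[ 0.006 -0.037  0.146]
[ 0.007 -0.038  0.145]
[ 0.009 -0.038  0.145]
[ 0.01  -0.039  0.145]
```

{"fn": "apply_moves", "kwargs": {"xyz": [[0.006,-0.037,0.146],[0.007,-0.038,0.145],[0.009,-0.038,0.145],[0.01,-0.039,0.145],[0,0,0]], "rot": [[-0.001,-0.004,0],[-0.001,-0.004,0],[-0.001,-0.004,0],[-0.001,-0.004,0],[0,0,0]]}}

```text
time_s: 17.95
tool_pos: [561.6, -90.7, 83.5]
tcp_rot: [[-0.818, 0.064, 0.572], [0.051, 0.998, -0.038], [-0.573, -0.002, -0.82]]
ft_force: [-1.0, 0.5, -0.1]
width: 0.426
finger_force: 0.0
```

{"fn": "apply_moves", "kwargs": {"xyz": [[0,0,0],[0,0,0]], "rot": [[0,0,0],[0,0,0]]}}

```text
time_s: 18.15
tool_pos: [561.5, -89.9, 86.4]
tcp_rot: [[-0.817, 0.061, 0.574], [0.048, 0.998, -0.037], [-0.575, -0.003, -0.818]]
ft_force: [-0.7, -0.3, 0.7]
width: 0.431
finger_force: 0.0
```

```bash
python3 -c "
from seg import *
u=[599.2,-91.9,32.7]
run('w10',u,-3.4)
disc('w10',u,-3.4,230,430,180,357,31,cv2.MORPH_RECT)
s=r.get_state();T=tilt(-3.4);print(T.T@(s['tool_pos']-np.array(u)), R.from_matrix(s['tcp_rot'].T@T).as_rotvec(degrees=True))
f=cv2.imread('pics/w10.png');cv2.imwrite('pics/w10c.png',f[150:420,130:530])
"
```

```text
exp plate,studtop px [[327.865 268.812]
 [327.904 287.178]]
bbox [   0  206  149   24 1979] circ c [ 569.916 -215.748   17.374] diam 74.6 rect [  26.6 -125.4] [ 7.  74.4] ang 4.5
bbox [ 277  221  142   81 5539] circ c [592.152 -81.652  27.348] diam 74.6 rect [3.6 9.7] [69.3 42.4] ang 89.9
bbox [  0 332  39  26 610] circ c [ 627.467 -262.552   59.545] diam 25.5 rect [ -46.5 -168.6] [16.3 20.8] ang 13.1
bbox [453 343  26  79 806] circ c [658.489 -20.158  71.162] diam 52.1 rect [-66.4  77.7] [10.1 52.1] ang 76.1
bbox [175 365  12  57 308] circ c [ 655.048 -177.224   75.28 ] diam 36.9 rect [-74.2 -83.1] [36.8  5.4] ang 1.3
bbox [   0  400   41   37 1172] circ c [ 664.156 -274.141   85.671] diam 31.1 rect [ -92.4 -178.1] [20.1 25. ] ang 89.8
bbox (296, 221, 71, 81) c 3.55568790435791 1.5484733581542969 diam 54.457977294921875 rect ((3.542266845703125, 1.4842987060546875), (42.43353271484375, 35.499820709228516), 0.16118435561656952) minx/max [-17.652 -16.31 ] [24.748 19.224]
u new [596.384 -90.182  30.661]
grey (272, 353, 36, 4) 102.5
grey (318, 259, 27, 41) 918.5
[ -0.068  -0.505 -65.684] [-0.216  0.139  0.014]
```

{"fn": "apply_moves", "kwargs": {"xyz": [[0.003,0.017,0.15],[0,0,0.12],[0,0,0.06],[0,0,0.03],[0,0,0]], "rot": [[-0.001,0.001,0],[0,0,0],[0,0,0],[0,0,0],[0,0,0]]}}

```text
time_s: 18.7
tool_pos: [586.1, -90.7, 49.8]
tcp_rot: [[-0.819, 0.061, 0.571], [0.05, 0.998, -0.036], [-0.572, -0.001, -0.82]]
ft_force: [0.5, 0.6, -0.1]
width: 0.429
finger_force: 0.0
```

{"fn": "apply_moves", "kwargs": {"xyz": [[0,0,0.012],[0,0,0]], "rot": [[0,0,0],[0,0,0]]}}

```text
time_s: 18.9
tool_pos: [586.8, -90.8, 49.0]
tcp_rot: [[-0.818, 0.061, 0.571], [0.049, 0.998, -0.036], [-0.572, -0.001, -0.82]]
ft_force: [0.6, 0.2, 0.7]
width: 0.432
finger_force: 0.0
```

```bash
python3 w.py w11
python3 - <<'E'
from h import *
import pickle
s=pickle.load(open("pics/w11.pkl","rb"));C=cam("wrist",s);f=cv2.imread("pics/w11.png")
T=s["tcp_rot"];p=s["tool_pos"];u=np.array([599.2,-91.9,32.7]);T0=tilt(-3.4);print(T0.T@(p-u))
for k in(-11,13): print(k,proj(C,[p+T[:,2]*k]),"corners x+18",proj(C,[p+T@np.array([a,b,k]) for a in(-18,18) for b in(-18,18)]).round(0).tolist())
h=cv2.cvtColor(f,cv2.COLOR_BGR2HSV);b=cv2.inRange(h,(19,110,40),(32,255,255));b[357:]=0;b[:,:250]=0;b[:,420:]=0
k,l,st,ce=cv2.connectedComponentsWithStats(b);print([st[i].tolist() for i in range(1,k) if st[i,4]>200])
print("brass in col 300:",np.where(b[:,300])[0][[0,-1]],"col 327",np.where(b[:,327])[0][[0,-1]])
g=((h[...,1]<60)&(h[...,2]>70)).astype(np.uint8);g[357:]=0
k,l,st,ce=cv2.connectedComponentsWithStats(g);print([st[i].tolist() for i in range(1,k) if st[i,4]>200])
E
```

```text
[586.826 -90.795  49.043] [ 0.473  1.084 -0.645  2.301  2.602  0.894 -0.813] 18.9 [0.623 0.154 0.725] 0.4323802137689939
[  0.798   0.369 -20.51 ]
-11 [[327.418 339.819]] corners x+18 [[276.0, 385.0], [379.0, 385.0], [272.0, 291.0], [383.0, 291.0]]
13 [[327.239 309.046]] corners x+18 [[283.0, 349.0], [371.0, 349.0], [280.0, 266.0], [374.0, 266.0]]
[[261, 248, 159, 102, 8415]]
brass in col 300: [249 348] col 327 [248 296]
[[325, 0, 315, 103, 25661], [314, 298, 34, 57, 1846], [611, 335, 29, 22, 432]]
```

{"fn": "apply_moves", "kwargs": {"xyz": [[0,0.009,0.006],[0,0,0],[0,0,0],[0,0,0],[0,0,0]], "rot": [[0,0,0],[0,0,0],[0,0,0],[0,0,0],[0,0,0]], "gripper": 1}}

```text
time_s: 19.45
tool_pos: [587.4, -89.7, 48.3]
tcp_rot: [[-0.818, 0.061, 0.571], [0.05, 0.998, -0.036], [-0.573, -0.001, -0.82]]
ft_force: [0.1, -0.8, 1.2]
width: 0.127
finger_force: 30.0
```

{"fn": "apply_moves", "kwargs": {"xyz": [[0,0,0],[0,0,-0.02],[0,0,-0.1],[0,0,-0.2],[0,0,-0.3]], "rot": [[0,0,0],[0,0,0],[0,0,0],[0,0,0],[0,0,0]]}}

```text
time_s: 19.95
tool_pos: [544.0, -87.1, 109.3]
tcp_rot: [[-0.819, 0.062, 0.57], [0.051, 0.998, -0.036], [-0.571, -0.0, -0.821]]
ft_force: [0.2, 0.4, -0.3]
width: 0.133
finger_force: 30.0
```

Run:
```python
from h import *
s=r.get_state();print(s["joint_pos"],s["tool_pos"])
rows([530,90,150],tilt(20.1,0),9)
```

```text
[ 0.487  0.948 -0.686  2.429  2.55   0.889 -0.855] [544.024 -87.135 109.28 ]
n 9 rot [-0.004  0.021 -0.014]
[-0.003  0.163 -0.044]
[-0.007  0.163 -0.042]
[-0.011  0.163 -0.041]
[-0.016  0.163 -0.039]
[-0.021  0.163 -0.038]
[-0.025  0.163 -0.037]
[-0.03   0.162 -0.037]
[-0.035  0.161 -0.037]
[-0.04   0.16  -0.037]
```

{"fn": "apply_moves", "kwargs": {"xyz": [[-0.003,0.1,-0.1],[-0.007,0.16,-0.06],[-0.011,0.163,-0.04],[-0.016,0.163,-0.03],[-0.021,0.163,-0.03]], "rot": [[-0.004,0.021,-0.014],[-0.004,0.021,-0.014],[-0.004,0.021,-0.014],[-0.004,0.021,-0.014],[-0.004,0.021,-0.014]]}}

```text
time_s: 20.45
tool_pos: [530.9, 1.6, 136.6]
tcp_rot: [[-0.948, -0.158, 0.275], [-0.162, 0.987, 0.008], [-0.273, -0.037, -0.961]]
ft_force: [-1.8, -1.1, -3.8]
width: 0.132
finger_force: 30.0
```

{"fn": "apply_moves", "kwargs": {"xyz": [[-0.025,0.163,-0.03],[-0.03,0.162,-0.03],[-0.035,0.161,-0.03],[-0.04,0.16,-0.03],[0,0,0]], "rot": [[-0.004,0.021,-0.014],[-0.004,0.021,-0.014],[-0.004,0.021,-0.014],[-0.004,0.021,-0.014],[0,0,0]]}}

```text
time_s: 20.95
tool_pos: [547.5, 25.5, 143.3]
tcp_rot: [[-0.951, -0.217, 0.219], [-0.228, 0.973, -0.024], [-0.208, -0.073, -0.975]]
ft_force: [0.0, 1.1, -1.0]
width: 0.131
finger_force: 30.0
```

Run:
```python
from h import *
s=r.get_state();print(s["joint_pos"],s["tool_pos"])
rows([530,95,130],tilt(20.1,0))
```

```text
[ 0.035  0.716 -0.322  2.094  1.113  0.307  0.545] [547.467  25.515 143.269]
n 2 rot [-0.014  0.033 -0.02 ]
[0.015 0.302 0.031]
[-0.008  0.3    0.044]
```

{"fn": "apply_moves", "kwargs": {"xyz": [[0.008,0.15,0.016],[0.004,0.15,0.018],[-0.003,0.15,0.02],[-0.006,0.15,0.022],[0,0,0]], "rot": [[-0.007,0.0165,-0.01],[-0.007,0.0165,-0.01],[-0.007,0.0165,-0.01],[-0.007,0.0165,-0.01],[0,0,0]]}}

```text
time_s: 21.45
tool_pos: [529.2, 93.4, 129.1]
tcp_rot: [[-0.939, -0.345, -0.003], [-0.345, 0.939, -0.002], [0.003, -0.001, -1.0]]
ft_force: [-0.7, -0.1, -0.9]
width: 0.132
finger_force: 30.0
```

Run:
```python
from h import *
s=r.get_state();print(s["joint_pos"],s["tool_pos"])
rows([530,110,125],tilt(20.1,0))
```

```text
[ 0.106  0.827 -0.626  1.918  0.78   0.661  0.909] [529.168  93.35  129.135]
n 1 rot [-0.    -0.001  0.   ]
[-0.054  0.128  0.034]
```

Vertical now, with the tool's yaw matching the lock. I'll measure the held plate against the wood.

```bash
python3 w.py w12
python3 - <<'E'
from h import *
import pickle
s=pickle.load(open("pics/w12.pkl","rb"));C=cam("wrist",s);f=cv2.imread("pics/w12.png")
T=s["tcp_rot"];p=s["tool_pos"]
h=cv2.cvtColor(f,cv2.COLOR_BGR2HSV);b=cv2.inRange(h,(18,110,40),(32,255,255));b[357:]=0;b[:,:262]=0;b[:,395:]=0
k,l,st,ce=cv2.connectedComponentsWithStats(b);print([st[i].tolist() for i in range(1,k) if st[i,4]>200])
i=1+np.argmax(st[1:,4]);c=cv2.findContours((l==i).astype(np.uint8),cv2.RETR_EXTERNAL,cv2.CHAIN_APPROX_NONE)[0][0][:,0]
tops=[(x,np.where(l[:,x]==i)[0][0]) for x in range(285,372,8) if (l[:,x]==i).any()];print("front edge",tops)
for k in(13,16,19):
    q=np.array([(T.T@(onplane(C,u,p+T[:,2]*k,T[:,2])-p))[:2] for u in c]);fr=np.array([(T.T@(onplane(C,u,p+T[:,2]*k,T[:,2])-p))[:2] for u in tops[2:-2]])
    print(k,q.min(0),q.max(0),"front x",fr[:,0].round(1),"ang",np.degrees(np.polyfit(fr[:,1],fr[:,0],1)[0]))
v=h[240:300,327];print([(240+j,int(a[0]),int(a[2])) for j,a in enumerate(v) if j%2==0])
E
```

```text
[529.168  93.35  129.135] [ 0.106  0.827 -0.626  1.918  0.78   0.661  0.909] 21.45 [-0.742 -0.052 -0.861] 0.13220368298082197
[[281, 264, 92, 35, 2491]]
front edge [(285, np.int64(265)), (293, np.int64(265)), (301, np.int64(265)), (309, np.int64(265)), (317, np.int64(265)), (325, np.int64(265)), (333, np.int64(265)), (341, np.int64(265)), (349, np.int64(265)), (357, np.int64(264)), (365, np.int64(265))]
13 [  5.136 -17.579] [19.193 17.587] front x [18.8 18.8 18.8 18.8 18.8 18.8 18.8] ang 0.019405948863606394
16 [  3.805 -17.932] [18.148 17.947] front x [17.7 17.7 17.7 17.7 17.7 17.7 17.7] ang 0.019405948863960725
19 [  2.474 -18.285] [17.102 18.307] front x [16.7 16.7 16.7 16.7 16.7 16.7 16.7] ang 0.019405948863845546
[(240, 12, 209), (242, 12, 203), (244, 11, 206), (246, 12, 199), (248, 12, 194), (250, 12, 196), (252, 12, 192), (254, 12, 193), (256, 13, 189), (258, 12, 202), (260, 12, 217), (262, 12, 220), (264, 17, 157), (266, 21, 128), (268, 19, 147), (270, 20, 175), (272, 20, 167), (274, 20, 168), (276, 20, 169), (278, 20, 173), (280, 20, 166), (282, 20, 168), (284, 20, 169), (286, 21, 166), (288, 20, 165), (290, 20, 168), (292, 21, 171), (294, 20, 166), (296, 20, 171), (298, 18, 139)]
```

Run:
```python
from h import *
rows([556.6,217.9,85],tilt(20.1,0),4)
```

```text
n 4 rot [-0. -0. -0.]
[-0.145  0.227  0.091]
[-0.145  0.227  0.091]
[-0.145  0.227  0.091]
[-0.145  0.227  0.092]
```

{"fn": "apply_moves", "kwargs": {"xyz": [[-0.145,0.227,0.05],[-0.145,0.227,0.1],[-0.145,0.227,0.1],[-0.145,0.227,0.1],[0,0,0]], "rot": [[0,0,0],[0,0,0],[0,0,0],[0,0,0],[0,0,0]]}}

```text
time_s: 22.0
tool_pos: [555.7, 222.2, 86.2]
tcp_rot: [[-0.937, -0.348, -0.002], [-0.348, 0.937, -0.001], [0.002, 0.0, -1.0]]
ft_force: [-1.0, -0.2, -0.2]
width: 0.131
finger_force: 30.0
```

{"fn": "apply_moves", "kwargs": {"xyz": [[0,0,0],[0,0,0],[0,0,0]], "rot": [[0,0,0],[0,0,0],[0,0,0]]}}

```text
time_s: 22.3
tool_pos: [556.6, 215.9, 87.3]
tcp_rot: [[-0.94, -0.342, -0.004], [-0.342, 0.94, -0.005], [0.005, -0.004, -1.0]]
ft_force: [0.9, 0.0, -0.7]
width: 0.13
finger_force: 30.0
```

Run:
```python
from h import *
print(r.get_state()["tool_pos"]);rows([556.6,217.9,75],tilt(20.1,0),1)
```

```text
[556.611 215.912  87.331]
n 1 rot [-0.001 -0.002 -0.   ]
[-0.006  0.016  0.103]
```

{"fn": "apply_moves", "kwargs": {"xyz": [[-0.006,0.016,0.04],[0,0,0.04],[0,0,0.02],[0,0,0],[0,0,0]], "rot": [[-0.001,-0.002,0],[0,0,0],[0,0,0],[0,0,0],[0,0,0]]}}

```text
time_s: 22.8
tool_pos: [556.2, 220.4, 74.9]
tcp_rot: [[-0.939, -0.345, 0.0], [-0.345, 0.939, 0.002], [-0.001, 0.002, -1.0]]
ft_force: [0.3, -0.1, -0.4]
width: 0.132
finger_force: 30.0
```

Run:
```python
from h import *
s=r.get_state();print(s["tool_pos"],s["ft_force"]);rows([556.6,217.9,71],tilt(20.1,0),1,s)
```

```text
[556.212 220.379  74.901] [ 0.261 -0.092 -0.38 ]
n 1 rot [0.001 0.    0.   ]
[ 0.004 -0.021  0.032]
```

{"fn": "apply_moves", "kwargs": {"xyz": [[0,0,0],[0,0,0],[0,0,0]], "rot": [[0,0,0],[0,0,0],[0,0,0]]}}

```text
time_s: 23.1
tool_pos: [556.3, 220.5, 75.2]
tcp_rot: [[-0.939, -0.345, 0.0], [-0.345, 0.939, 0.002], [-0.001, 0.002, -1.0]]
ft_force: [0.1, 0.3, -1.0]
width: 0.131
finger_force: 30.0
```

{"fn": "apply_moves", "kwargs": {"xyz": [[0,0,0],[0,0,0]], "rot": [[0,0,0],[0,0,0]]}}

```text
time_s: 23.3
tool_pos: [556.3, 220.4, 75.1]
tcp_rot: [[-0.939, -0.345, 0.0], [-0.345, 0.939, 0.002], [-0.001, 0.002, -1.0]]
ft_force: [0.7, -0.9, -0.9]
width: 0.131
finger_force: 30.0
```

{"fn": "apply_moves", "kwargs": {"xyz": [[0.005,-0.02,0],[0,0,0],[0,0,0],[0,0,0]], "rot": [[0.0007,0,0],[0,0,0],[0,0,0],[0,0,0]]}}

```text
time_s: 23.7
tool_pos: [556.5, 217.9, 75.0]
tcp_rot: [[-0.939, -0.345, 0.001], [-0.345, 0.939, 0.0], [-0.001, -0.0, -1.0]]
ft_force: [-0.2, 0.3, -1.7]
width: 0.135
finger_force: 30.0
```

{"fn": "apply_moves", "kwargs": {"xyz": [[0,0,0.02],[0,0,0],[0,0,0]], "rot": [[0,0,0],[0,0,0],[0,0,0]]}}

```text
time_s: 24.0
tool_pos: [556.4, 217.9, 72.5]
tcp_rot: [[-0.939, -0.345, 0.001], [-0.345, 0.939, 0.0], [-0.001, -0.0, -1.0]]
ft_force: [0.4, 0.5, -0.3]
width: 0.131
finger_force: 30.0
```

{"fn": "apply_moves", "kwargs": {"xyz": [[0,0,0.015],[0,0,0],[0,0,0]], "rot": [[0,0,0],[0,0,0],[0,0,0]]}}

```text
time_s: 24.3
tool_pos: [556.5, 217.9, 70.8]
tcp_rot: [[-0.939, -0.345, 0.001], [-0.345, 0.939, 0.0], [-0.001, -0.0, -1.0]]
ft_force: [0.3, -0.1, -1.1]
width: 0.131
finger_force: 30.0
```

{"fn": "apply_moves", "kwargs": {"xyz": [[0,0,0.012],[0,0,0],[0,0,0]], "rot": [[0,0,0],[0,0,0],[0,0,0]]}}

```text
time_s: 24.6
tool_pos: [556.5, 217.9, 69.4]
tcp_rot: [[-0.939, -0.345, 0.001], [-0.345, 0.939, 0.0], [-0.001, -0.0, -1.0]]
ft_force: [0.3, -0.2, -1.3]
width: 0.131
finger_force: 30.0
```

{"fn": "apply_moves", "kwargs": {"xyz": [[0,0,0.012],[0,0,0],[0,0,0]], "rot": [[0,0,0],[0,0,0],[0,0,0]]}}

```text
time_s: 24.9
tool_pos: [556.5, 217.9, 67.9]
tcp_rot: [[-0.939, -0.345, 0.001], [-0.345, 0.939, 0.0], [-0.001, -0.0, -1.0]]
ft_force: [-0.6, -1.0, -0.9]
width: 0.136
finger_force: 30.0
```

{"fn": "apply_moves", "kwargs": {"xyz": [[0,0,0.012],[0,0,0],[0,0,0]], "rot": [[0,0,0],[0,0,0],[0,0,0]]}}

```text
time_s: 25.2
tool_pos: [556.6, 218.0, 67.8]
tcp_rot: [[-0.939, -0.345, 0.002], [-0.345, 0.939, -0.0], [-0.002, -0.001, -1.0]]
ft_force: [-2.2, -2.0, 9.0]
width: 0.133
finger_force: 30.0
```

{"fn": "apply_moves", "kwargs": {"xyz": [[0,0,-0.008],[0,0,0],[0,0,0],[0,0,0],[0,0,0]], "rot": [[0,0,0],[0,0,0],[0,0,0],[0,0,0],[0,0,0]], "gripper": 0.57}}

```text
time_s: 25.7
tool_pos: [556.5, 217.9, 67.3]
tcp_rot: [[-0.939, -0.345, 0.001], [-0.345, 0.939, 0.0], [-0.001, -0.0, -1.0]]
ft_force: [0.7, 0.4, -0.3]
width: 0.425
finger_force: 0.0
```

{"fn": "apply_moves", "kwargs": {"xyz": [[0,0,-0.1],[0,0,-0.3],[0,0,-0.4],[0.2,0.2,-0.2],[0,0,0]], "rot": [[0,0,0],[0,0,0],[0,0,0],[0,0,0],[0,0,0]]}}

```text
time_s: 26.2
tool_pos: [523.6, 236.7, 192.4]
tcp_rot: [[-0.937, -0.35, 0.005], [-0.35, 0.937, 0.006], [-0.007, 0.004, -1.0]]
ft_force: [-0.3, 0.9, 0.7]
width: 0.43
finger_force: 0.0
```

{"fn": "apply_moves", "kwargs": {"xyz": [[0,0,0],[0,0,0]], "rot": [[0,0,0],[0,0,0]]}}

```text
time_s: 26.4
tool_pos: [526.0, 231.1, 187.0]
tcp_rot: [[-0.939, -0.344, 0.001], [-0.344, 0.939, -0.001], [-0.0, -0.001, -1.0]]
ft_force: [0.3, 0.1, -1.2]
width: 0.432
finger_force: 0.0
```

```bash
python3 w.py w13
python3 - <<'E'
from h import *
import pickle
s=pickle.load(open("pics/w13.pkl","rb"));C=cam("wrist",s);f=cv2.imread("pics/w13.png")
for z in(53,77): print(z,proj(C,[[537.2,274.5,z],[557.5,218.2,z]]).round(1).tolist())
x0,y0=np.maximum(proj(C,[[548,246,60]])[0].astype(int)-[110,90],0);print(x0,y0)
g=f[y0:y0+190,x0:x0+220]
cv2.imwrite("pics/w13c.png",cv2.resize(g,None,fx=3,fy=3,interpolation=cv2.INTER_CUBIC))
E
```

```text
[525.987 231.091 186.956] [-0.107  0.782 -0.685  1.768  0.65   0.831  0.816] 26.4 [ 0.276  0.074 -1.158] 0.4323983968342179
53 [[379.7, 267.4], [293.6, 266.9]]
77 [[384.4, 280.1], [290.6, 279.6]]
226 181
```

View pics/w13c.png

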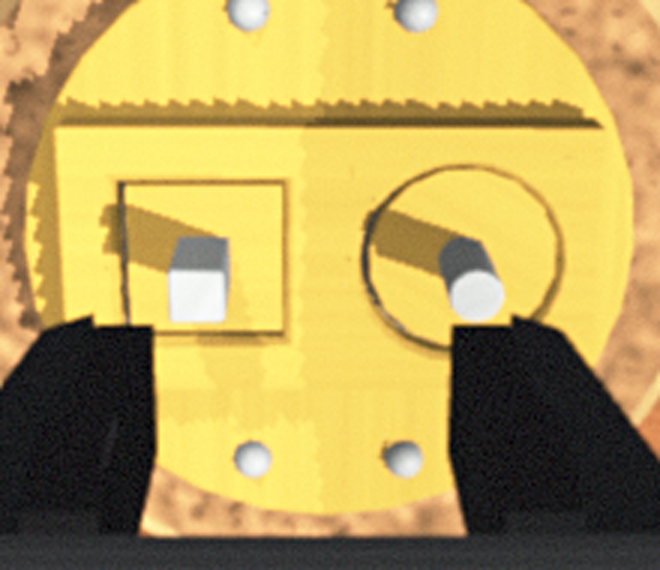

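The picture shows both covers flush in their recesses. The post top is at about (292,279) and the stud top at (384,279) in the full picture, which is where seated covers at 77 mm should appear. The gripper is open and clear, so I'm handing in.

```bash
python3 -c "
from plant import r
print(r.sign_off())"
```

```text
the job is handed in; nothing more can be done
None
```

The job is handed in, but no verdict came back: the foot is standing in the dish, both covers sit flush in their recesses in the last picture, and the gripper is open and clear at about 26 s of the 72 s allowed.

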